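# Setting out pressed clay plaques and hanging pots to dry

### The arm

A 6-joint arm with a two-finger parallel gripper is mounted at the origin on the work surface. World frame = base frame: x ahead of the robot, y to its left, z up, the work surface at z = 0. Lengths are in m, angles in rad, forces in N, time in s.
With the tool pointing down it reaches from about 0.275 to 1 m from the base axis. Payload 8.4 kg.
Tool frame: the origin (TCP) lies on the centre line of the jaws, within the pads' length; the fingertips stand 17 mm ahead of it and the grasp point (between the pads) lies 2 mm behind it (bot.tcp_to_tips is the y of the fingertips in the tool frame, in m); y points along the fingers, z is the direction in which the jaws open and shut, and the axes are right-handed (so a half turn about y gives the same grasp; the last joint's range is limited). The gripper opens to 85 mm and grips with 20 to 120 N. Pads are 22 mm wide; open, the fingers measure 114 mm over their backs; the gripper's body (76 mm by 85 mm) begins 54 mm behind the grasp point. The pads swing forward as they close: fully open they stand 13 mm farther back than shut.
Start: joints at [1.125, 0.353, 1.633, -0, 1.155, -0.002], TCP at [0.268, 0.564, 0.228] pointing down, gripper open.
Joint ranges: [-2.63, 2.63], [-0.92, 2.1], [0.06, 2.66], [-1.3, 4.44], [0, 2.69], [-3.02, 3.02]. Speed limits (rad/s): [2.22, 2.22, 2.79, 3.14, 3.14, 3.14].

### API

Orientations are given as a unit quaternion [x, y, z, w].
In Python, from workcell import bot, hand, kinematics, get_obs, vision, hand_in gives the robot as it stands. The module is installed in compiled form; this text tells all that it offers. Calls block until the motion is done:
- bot.reach(position, orientation): joint-space move of the TCP to a pose.
- bot.servo_line(position, ori=None, velocity=0.15): straight line of the TCP; ori=None keeps the orientation; velocity is the mean speed in m/s.
- bot.goto_joints(angles): joint-space move.
- hand.move_gripper(opening, strength=None): finger opening in m; strength is the grip in N (None keeps the last); returns when the fingers have stopped.
- bot.dwell(seconds).
- kinematics.solve_ik(position, orientation): joint angles nearest the present ones, or None.
- get_obs(): the state.
- vision.read_camera(name): name is "scene" or "top" or "wrist"; returns a dict with "frame" (480x640x3 uint8, red, green, blue), "intrinsics" (3x3 intrinsics, pixels), "view" (4x4, takes a point from world to camera coordinates). Camera axes: x right, y down, z forward; pixel columns grow to the right and rows downward; lengths in m; the calibration is good to about 2 mm. A picture is of the moment at which its call begins. There is no depth.
A pose or a line that the arm cannot do raises bot.IKError and nothing moves.
- hand_in(): hands the job in, once; it reports no verdict.
The state is a dict: "time_s": time; "joint_pos": joint angles; "joint_vel": joint speeds; "joint_efforts": joint torques, N m; "position": TCP position; "orientation": TCP orientation; "wrist_force": force on the tool from outside, world axes, zero at the start; "ft_torque": the same for the moment, N m; "gripper_width": finger opening in m.
Only numpy, scipy, OpenCV 4.12 (cv2) and the standard library are available. Lean on these libraries where they do the work, as an engineer would, in place of code of your own. Each camera call takes 0.05 s, during which the arm holds its last target.

### The job

Set the fresh pieces out to dry: balance every red clay horse plaque lying on the bench flat and level on the crown of a plaster dome, one plaque to a dome, and hang both clay pots by their wire handles on the two hooks of the wooden stand, one to a hook. Leave everything still and let go of it, and do not disturb the horse figures, the pigeon whistle, the paddle or the pan of marbles.

Things in the scene. Friction and masses are not known exactly. Their poses are not given: they have to be found in the camera images.
- plaque1: Unfired red clay plaque with a horse in low relief on both faces: a flat slab 64 x 44 x 16 mm (x, y, z), 80 g. Origin at the centre of the slab; x along its length, z through its thickness. It lies flat on the bench at first. May be absent.
- plaque2: Unfired red clay plaque with a horse in low relief on both faces: a flat slab 64 x 44 x 16 mm (x, y, z), 80 g. Origin at the centre of the slab; x along its length, z through its thickness. It lies flat on the bench at first. May be absent.
- plaque3: Unfired red clay plaque with a horse in low relief on both faces: a flat slab 64 x 44 x 16 mm (x, y, z), 80 g. Origin at the centre of the slab; x along its length, z through its thickness. It lies flat on the bench at first. May be absent.
- plaque4: Unfired red clay plaque with a horse in low relief on both faces: a flat slab 64 x 44 x 16 mm (x, y, z), 80 g. Origin at the centre of the slab; x along its length, z through its thickness. It lies flat on the bench at first. May be absent.
- dome1: White plaster drying dome, fixed to the bench: a half ball of radius 45 mm, flat side down. Origin at the centre of its underside, z up.
- dome1_top (a point): The topmost point of dome1, 45 mm above the bench.
- dome2: White plaster drying dome, fixed to the bench: a half ball of radius 45 mm, flat side down. Origin at the centre of its underside, z up.
- dome2_top (a point): The topmost point of dome2, 45 mm above the bench.
- dome3: White plaster drying dome, fixed to the bench: a half ball of radius 45 mm, flat side down. Origin at the centre of its underside, z up.
- dome3_top (a point): The topmost point of dome3, 45 mm above the bench.
- dome4: White plaster drying dome, fixed to the bench: a half ball of radius 45 mm, flat side down. Origin at the centre of its underside, z up.
- dome4_top (a point): The topmost point of dome4, 45 mm above the bench.
- pot1: Red clay hanging pot, 200 g: body 66 mm wide, 45 mm tall; stiff 6 mm wire handle 62 mm wide in its y-z plane, whose straight top bar runs along y (-24 to 24 mm), axis 110 mm above the underside. Above the bar's middle a wooden grip block 18 x 20 mm (x, y), 113 to 141 mm up. Open window below the bar: 45 to 107 mm up. Origin: centre of underside, z up.
- pot1_bar (a point): Middle of the axis of pot1's handle bar, 110 mm above its underside.
- pot2: Red clay hanging pot, 200 g: body 66 mm wide, 45 mm tall; stiff 6 mm wire handle 62 mm wide in its y-z plane, whose straight top bar runs along y (-24 to 24 mm), axis 110 mm above the underside. Above the bar's middle a wooden grip block 18 x 20 mm (x, y), 113 to 141 mm up. Open window below the bar: 45 to 107 mm up. Origin: centre of underside, z up.
- pot2_bar (a point): Middle of the axis of pot2's handle bar, 110 mm above its underside.
- stand: Wooden drying stand, fixed: two posts and a crosspiece up to 195 mm, carrying two steel hooks (8 mm rod) 130 mm apart that stick out towards the stand's -x (roughly to the robot). Origin on the bench below the crosspiece's front face; z up, y along the crosspiece.
- hook1 (a point): Where the axis of a hanging handle bar rests in the hook at the stand's y = +65 mm: 55 mm in front of the crosspiece, 174 mm above the bench. The hook rod's lowest point is 9 mm below this; the upturned tip is 22 mm further out (stand's -x) and its top reaches 15 mm above this point; behind, the rod slopes up to the crosspiece.
- hook2 (a point): Where the axis of a hanging handle bar rests in the hook at the stand's y = -65 mm: 55 mm in front of the crosspiece, 174 mm above the bench. The hook rod's lowest point is 9 mm below this; the upturned tip is 22 mm further out (stand's -x) and its top reaches 15 mm above this point; behind, the rod slopes up to the crosspiece.
- horse1: Standing unpainted red clay horse figure, 100 mm long, 115 mm tall. Not part of the job. Origin at its underside.
- horse2: Standing unpainted red clay horse figure, 100 mm long, 115 mm tall. Not part of the job. Origin at its underside.
- pigeon: White-glazed clay pigeon whistle, about 80 mm long, 54 mm tall. Not part of the job. Origin at its underside.
- paddle: Flat wooden smoothing paddle, 220 x 55 x 12 mm. Not part of the job. Origin at its underside.
- pan: Dented aluminium pan of glazed clay marbles, 165 mm across, 42 mm tall. Not part of the job. Origin at its underside.
Mind the look-alikes: they are no part of the job. What is shaped like the plaque1 but purple is not meant.

How it is judged:
By the outcome, as a careful person would: the job done as asked, in the order asked, and still so for the second after the job is handed in, with the robot touching nothing.
Of plaque1, plaque2, plaque3, plaque4 only 2 to 4 are there at a start; the rules pass over those that are not, and their reading is None.
At some moment in a run one of plaque1, plaque2, plaque3, plaque4 may be knocked a few centimetres aside while the robot is not near it.
It also fails if it takes over 210 s, if anything falls off the work surface, if the arm or the gripper's body presses on something with over 40 N, if the wrist force passes 120 N, or if a joint passes its speed limit or range.

## Working session

There is one attempt and no reset: what is moved stays moved. The work goes in short steps, each a Python script; the robot and the scene stay as the last script left them, time stands still between calls to the robot, and variables do not carry over. Pictures are saved under pics/ and viewed, and the job is handed in when it is done.

```bash
mkdir -p pics; ls
python3 - <<'E'
from workcell import bot, hand, kinematics, get_obs, vision
import cv2
for n in ["scene","top","wrist"]:
    r=vision.read_camera(n); cv2.imwrite(f"pics/a_{n}.png",r["frame"][:,:,::-1]); print(n,r["intrinsics"].round(1).tolist(),r["view"].round(4).tolist())
o=get_obs(); print(o["time_s"],o["position"],o["orientation"],o["gripper_width"],o["wrist_force"],bot.tcp_to_tips)
E
```

```text
pics
scene [[494.2, 0.0, 316.1], [0.0, 494.2, 230.0], [0.0, 0.0, 1.0]] [[-0.3798, 0.925, -0.0115, 0.1873], [0.7022, 0.2802, -0.6545, -0.3307], [-0.6022, -0.2566, -0.756, 1.7594], [0.0, 0.0, 0.0, 1.0]]
top [[490.7, 0.0, 320.8], [0.0, 490.7, 240.0], [0.0, 0.0, 1.0]] [[0.0237, -0.9995, 0.0213, 0.0094], [-0.9923, -0.0262, -0.1213, 0.5819], [0.1218, -0.0182, -0.9924, 1.177], [0.0, 0.0, 0.0, 1.0]]
wrist [[337.7, 0.0, 319.2], [0.0, 337.7, 239.1], [0.0, 0.0, 1.0]] [[0.4295, 0.9031, -0.0004, -0.6257], [0.8626, -0.4101, 0.2961, -0.0382], [0.2672, -0.1275, -0.9552, 0.3784], [0.0, 0.0, 0.0, 1.0]]
0.15 [0.26817223 0.56411915 0.22740212] [ 0.69015505 -0.15571869  0.15551859 -0.68938499] 0.08538836817378939 [ 0.39205766 -0.55631395  0.87184156] 0.017
```

View pics/a_top.png

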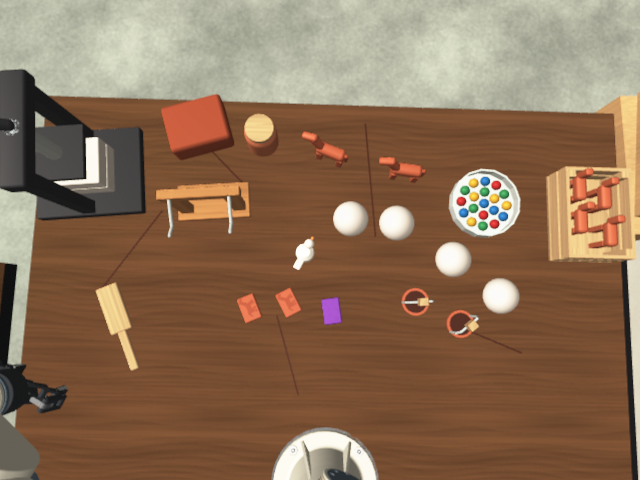

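View pics/a_scene.png

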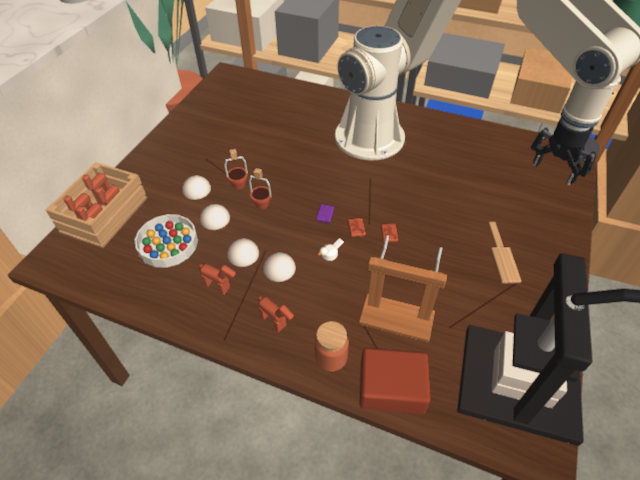

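View pics/a_wrist.png

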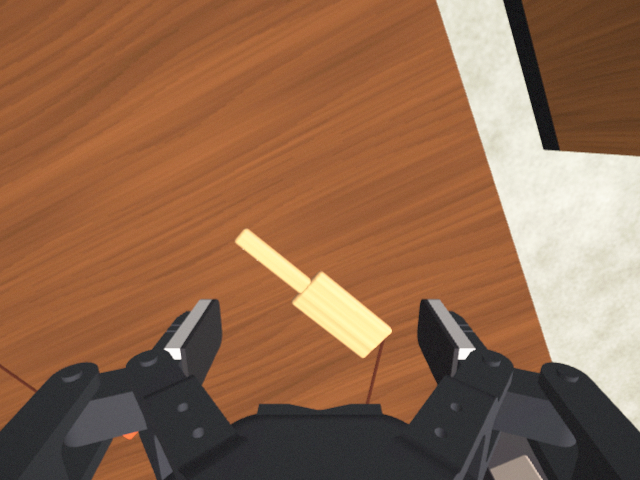

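The top view shows two red plaques (about 249,308 and 288,302) and a purple decoy (331,311). The pots are at (415,301) and (462,324), the four domes at (350,218), (396,223), (453,259) and (500,296), and the stand at (205,205). Next I'll enlarge and take measurements.

```bash
cat > h.py <<'E'
from workcell import bot, hand, kinematics, get_obs, vision, hand_in
import numpy as np, cv2
from scipy.spatial.transform import Rotation as R
from scipy.optimize import least_squares
def cam(n,save=None):
    r=vision.read_camera(n); r["frame"]=np.array(r["frame"])
    if save: cv2.imwrite(f"pics/{save}.png",r["frame"][:,:,::-1])
    return r
def proj(r,P):
    P=np.atleast_2d(P); V=np.array(r["view"]); c=P@V[:3,:3].T+V[:3,3]; q=c@np.array(r["intrinsics"]).T
    return q[:,:2]/q[:,2:]
def world(r,px,z):
    px=np.atleast_2d(px).astype(float); V=np.array(r["view"]); K=np.array(r["intrinsics"])
    d=np.c_[px,np.ones(len(px))]@np.linalg.inv(K).T@V[:3,:3]; o=-V[:3,:3].T@V[:3,3]
    return o+d*((z-o[2])/d[:,2])[:,None]
def q(a,cur=None):
    "tool down, jaw axis at yaw a (mod pi); picks the half turn with smaller |j6|"
    best=None
    for k in (0,np.pi):
        c,s=np.cos(a+k),np.sin(a+k)
        M=np.array([[s,0,c],[-c,0,s],[0,-1,0]]); yield R.from_matrix(M).as_quat()
def qd(a,p):
    c=[]
    for o in q(a):
        j=kinematics.solve_ik(list(p),list(o))
        if j is not None: c.append((abs(np.array(j)[5]),list(o)))
    return min(c,key=lambda t:t[0])[1]
def crop(r,x0,y0,w,h,s,name):
    f=cv2.resize(r["frame"][y0:y0+h,x0:x0+w],None,fx=s,fy=s,interpolation=cv2.INTER_CUBIC); cv2.imwrite(f"pics/{name}.png",f[:,:,::-1])
def comps(r,lo,hi,amin=100,roi=None):
    hsv=cv2.cvtColor(r["frame"],cv2.COLOR_RGB2HSV); m=cv2.inRange(hsv,lo,hi)
    if roi: 
        k=np.zeros_like(m); x0,y0,x1,y1=roi; k[y0:y1,x0:x1]=1; m*=k
    cs,_=cv2.findContours(m,cv2.RETR_EXTERNAL,cv2.CHAIN_APPROX_NONE)
    return [c[:,0,:] for c in cs if cv2.contourArea(c)>amin]
E
python3 - <<'E'
from h import *
r=cam("top"); crop(r,140,170,210,160,3.8,"b1"); crop(r,330,180,210,160,3.8,"b2")
print("plaques",world(r,[[249,308],[288,302],[331,311]],.016).round(3).tolist())
print("domes",world(r,[[350,218],[396,223],[453,259],[500,296]],.02).round(3).tolist())
s=cam("scene"); crop(s,170,140,160,120,5,"b3"); crop(s,340,190,160,120,5,"b4")
E
```

```text
plaques [[0.411, 0.196, 0.016], [0.427, 0.101, 0.016], [0.408, -0.006, 0.016]]
domes [[0.641, -0.048, 0.02], [0.631, -0.165, 0.02], [0.544, -0.308, 0.02], [0.455, -0.425, 0.02]]
```

View pics/b1.png

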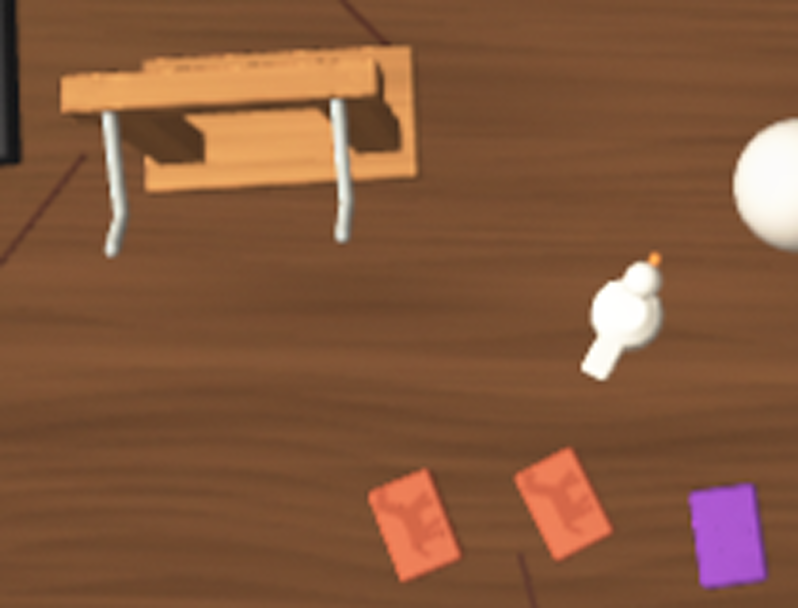

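View pics/b2.png

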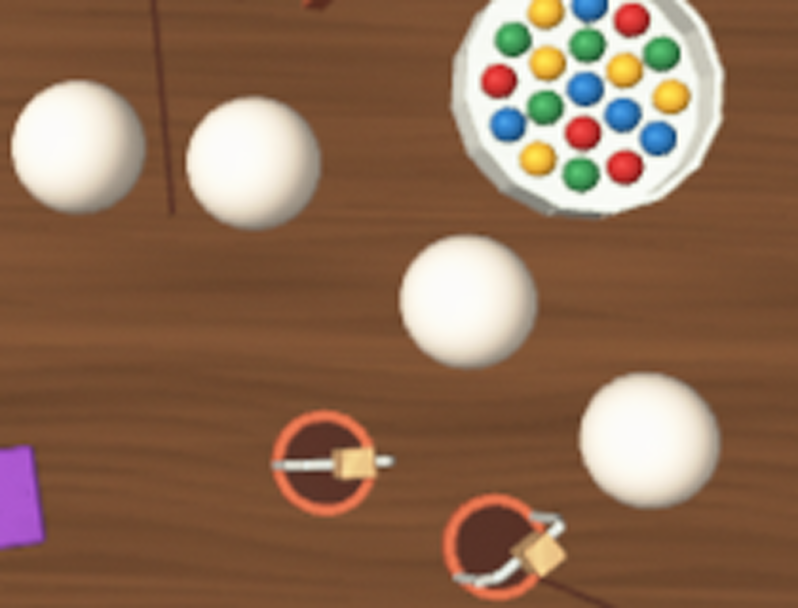

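View pics/b3.png

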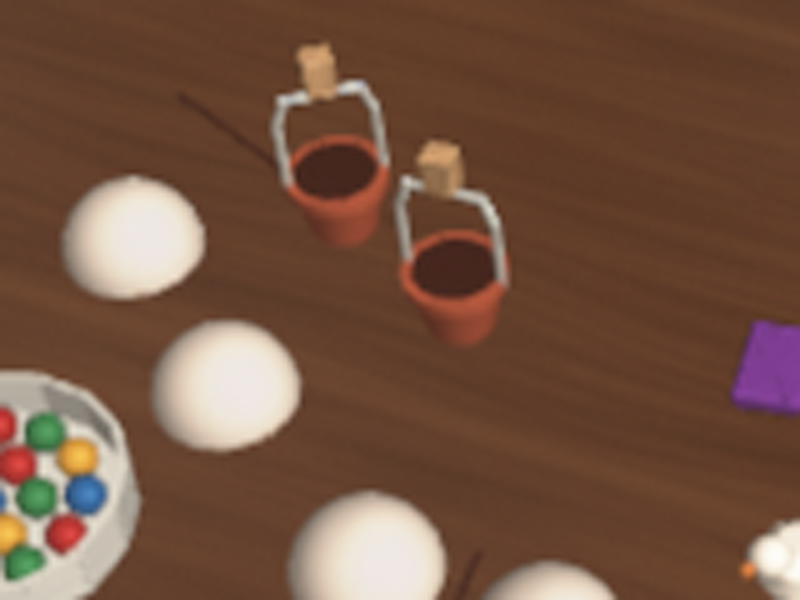

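View pics/b4.png

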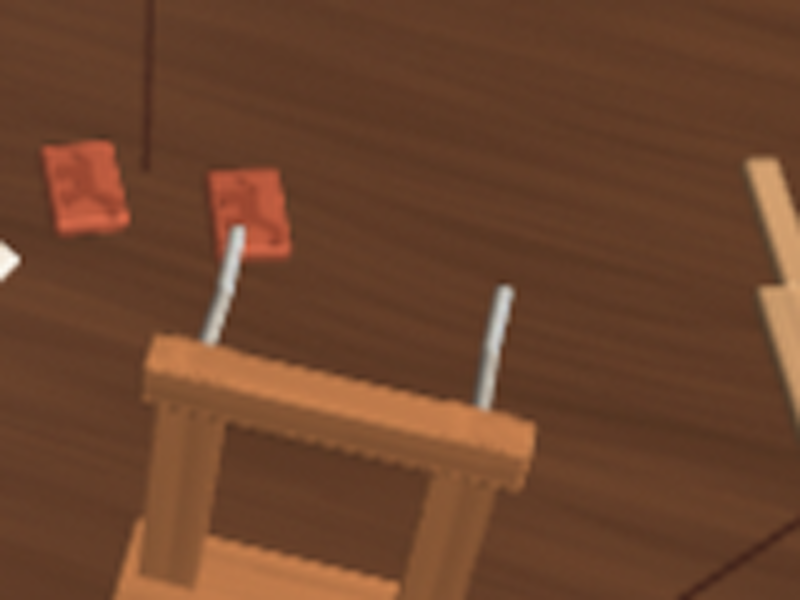

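Both plaques, the decoy, the pots and the hooks are clear. I'll go over the plaques and fit models to the wrist images.

```bash
cat >> h.py <<'E'
BOX=np.array([[a*.032,b*.022,c*.016] for a in(-1,1) for b in(-1,1) for c in(0,1)])
_t,_p=np.meshgrid(np.linspace(0,2*np.pi,48,endpoint=False),np.linspace(0,np.pi/2,16))
DOME=.045*np.c_[(np.cos(_t)*np.cos(_p)).ravel(),(np.sin(_t)*np.cos(_p)).ravel(),np.sin(_p).ravel()]
def fit(views,model,x0,yaw0=None,z=0.,sub=2):
    "views: list of (r, contour px). fits x,y(,yaw)"
    def f(v):
        c,s=(np.cos(v[2]),np.sin(v[2])) if yaw0 is not None else (1,0)
        P=model@np.array([[c,s,0],[-s,c,0],[0,0,1]])+[v[0],v[1],z]
        e=[]
        for r,ct in views:
            hull=cv2.convexHull(proj(r,P).astype(np.float32))
            e+=[cv2.pointPolygonTest(hull,(float(p[0]),float(p[1])),True)-0.3 for p in ct[::sub]]
        return e
    x=list(x0)+([yaw0] if yaw0 is not None else [])
    s=least_squares(f,x,loss="soft_l1",diff_step=1e-3,x_scale=[.01,.01]+([.1] if yaw0 is not None else []))
    return s.x,np.sqrt(np.mean(np.square(f(s.x))))
RED=((0,110,120),(14,255,255))
E
python3 - <<'E'
from h import *
p=[.36,.15,.27]
bot.reach(p,qd(np.pi/2,p))
r=cam("wrist","c1"); t=cam("top")
V=r["view"]; print("cam pos",(-V[:3,:3].T@V[:3,3]).round(3),"fwd",V[2,:3].round(3))
print(proj(r,[[.411,.196,.016],[.427,.101,.016]]))
for n,R0 in (("wrist",r),("top",t)):
    for c in comps(R0,*RED,80): print(n,c.mean(0),len(c),world(R0,[c.mean(0)],.016).round(3).tolist())
E
```

```text
cam pos [0.285 0.151 0.415] fwd [ 0.297  0.001 -0.955]
[[354.81794095 240.39857586]
 [278.62011954 252.60984641]]
wrist [507.65806452 459.14193548] 155 [[0.767, 0.445, 0.016]]
wrist [125.21468927 461.76271186] 177 [[0.772, -0.15, 0.016]]
wrist [349.8883427 204.75     ] 2848 [[0.366, 0.189, 0.016]]
top [503.35340729 440.37242472] 631 [[0.109, -0.428, 0.016]]
top [247.256 434.8  ] 125 [[0.111, 0.188, 0.016]]
top [ 95.48787879 431.88787879] 330 [[0.111, 0.547, 0.016]]
top [475.95726496 416.20512821] 117 [[0.164, -0.362, 0.016]]
top [320.63636364 412.76767677] 99 [[0.165, 0.014, 0.016]]
top [140.5203252  408.98373984] 123 [[0.165, 0.445, 0.016]]
top [457.83870968 317.79569892] 93 [[0.399, -0.32, 0.016]]
top [421.40366972 312.10091743] 109 [[0.41, -0.23, 0.016]]
top [245.89473684 302.47368421] 57 [[0.424, 0.205, 0.016]]
top [413.65671642 292.97014925] 67 [[0.457, -0.21, 0.016]]
top [287.66216216 302.43243243] 74 [[0.426, 0.102, 0.016]]
top [536.92397661 273.21052632] 342 [[0.514, -0.521, 0.016]]
top [350.71204188 269.57591623] 382 [[0.511, -0.053, 0.016]]
top [209.08659218 264.49162011] 3
[... 154 characters left out ...]
621622 245.62162162] 74 [[0.57, 0.003, 0.016]]
top [159.56321839 241.50574713] 87 [[0.569, 0.425, 0.016]]
top [202.32608696 210.28985507] 138 [[0.651, 0.323, 0.016]]
top [212.84397163 194.96453901] 282 [[0.691, 0.299, 0.016]]
top [593.74493927 207.68421053] 494 [[0.686, -0.673, 0.016]]
top [405.11458333 170.        ] 96 [[0.77, -0.188, 0.016]]
top [386.5952381  160.23809524] 42 [[0.795, -0.14, 0.016]]
top [330.59223301 152.7961165 ] 103 [[0.81, 0.004, 0.016]]
top [309.13513514 135.83783784] 37 [[0.853, 0.06, 0.016]]
top [251.71232877 141.57534247] 73 [[0.833, 0.207, 0.016]]
top [405.8014553  115.01039501] 962 [[0.917, -0.19, 0.016]]
top [151.13414634 113.26341463] 410 [[0.901, 0.468, 0.016]]
```

View pics/c1.png

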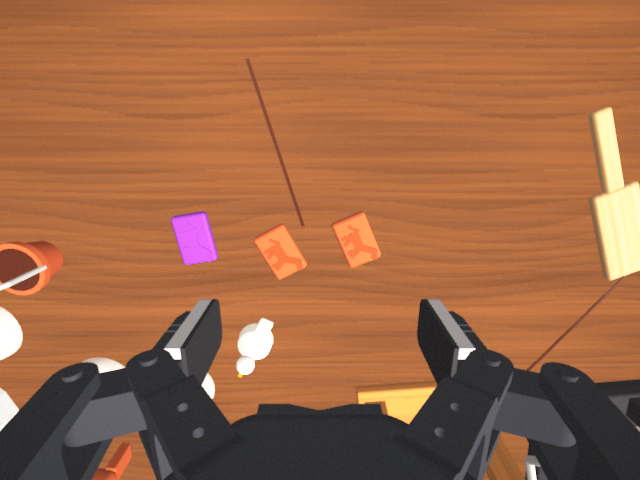

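The wrist view shows the two plaques at (280,251) and (356,240), with the purple one at (194,238) and the pigeon at (255,342). The colour threshold has to separate clay from wood.

```bash
cat >> h.py <<'E'
def clay(r,cen,rad,amin=40,off=0):
    "contours of clay red near px cen: redness r - 1.x g"
    f=r["frame"].astype(int); V=np.maximum(f[...,0],1)
    x0,y0=int(cen[0]-rad),int(cen[1]-rad)
    m=((f[...,0]>185+off)).astype(np.uint8)*255
    k=np.zeros_like(m); cv2.circle(k,(int(cen[0]),int(cen[1])),int(rad),1,-1); m*=k
    m=cv2.morphologyEx(m,cv2.MORPH_CLOSE,np.ones((5,5),np.uint8))
    cs,_=cv2.findContours(m,cv2.RETR_EXTERNAL,cv2.CHAIN_APPROX_NONE)
    c=max(cs,key=cv2.contourArea); return c[:,0,:],m
E
python3 - <<'E'
from h import *
r=cam("wrist"); t=cam("top")
f=r["frame"]; print("wrist",f[240,356],f[251,268],f[263,345],f[215,400],f[180,320]); 
g=t["frame"]; print("top",g[308,242],g[302,288],g[300,310],g[330,260])
crop(r,230,190,170,110,4.7,"c2")
E
```

```text
wrist [253 127  73] [253 125  69] [168 104  64] [176 108  65] [181 111  63]
top [231 121  84] [200  96  67] [114  74  47] [251 249 236]
```

View pics/c2.png

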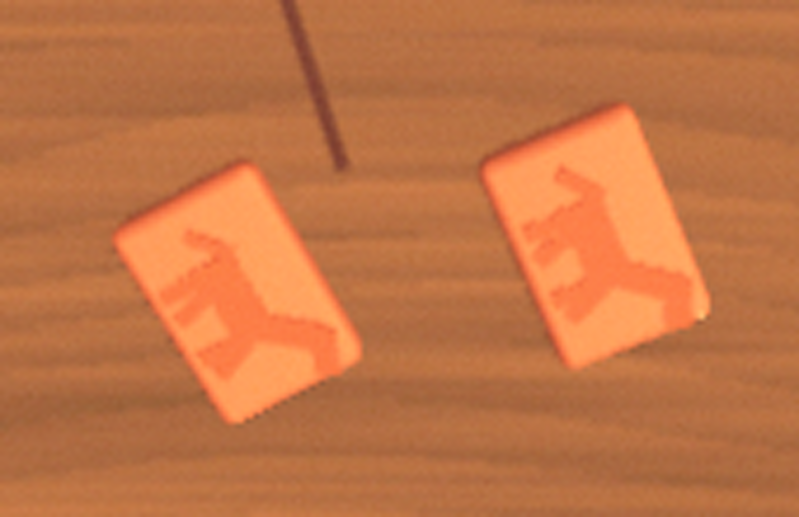

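```bash
cat >> h.py <<'E'
def clay(r,cen,rad,thr=92):
    f=r["frame"].astype(int)
    m=((f[...,0]-f[...,1])>thr).astype(np.uint8)*255
    k=np.zeros_like(m); cv2.circle(k,(int(cen[0]),int(cen[1])),int(rad),1,-1); m*=k
    m=cv2.morphologyEx(m,cv2.MORPH_CLOSE,np.ones((5,5),np.uint8))
    cs,_=cv2.findContours(m,cv2.RETR_EXTERNAL,cv2.CHAIN_APPROX_NONE)
    return max(cs,key=cv2.contourArea)[:,0,:]
def white(r,cen,rad,thr=150):
    f=r["frame"].min(2); m=(f>thr).astype(np.uint8)*255
    k=np.zeros_like(m); cv2.circle(k,(int(cen[0]),int(cen[1])),int(rad),1,-1); m*=k
    cs,_=cv2.findContours(m,cv2.RETR_EXTERNAL,cv2.CHAIN_APPROX_NONE)
    return max(cs,key=cv2.contourArea)[:,0,:]
E
cat > m1.py <<'E'
from h import *
r=cam("wrist"); t=cam("top"); s=cam("scene")
for g in ([.411,.196],[.427,.101]):
    vs=[]
    for R0,rad,thr in ((r,42,92),(t,20,62),(s,18,62)):
        c=clay(R0,proj(R0,[g+[.016]])[0],rad,thr); vs.append((R0,c))
    y0=cv2.minAreaRect(world(r,vs[0][1],.016)[:,:2].astype(np.float32))
    e=[]
    for n,v in zip("wtsA",[vs[:1],vs[1:2],vs[2:],vs]):
        best=min((fit(v,BOX,g,yy) for yy in (.35,-.35,.35+1.57,-.35+1.57)),key=lambda u:u[1])
        print(n,best[0].round(4),round(best[1],2))
E
python3 m1.py
```

```text
w [0.4134 0.1993 0.4157] 1.13
t [0.411  0.1971 0.4557] 2.9
s [0.4081 0.198  0.3162] 1.16
A [0.4125 0.1989 0.4124] 1.74
w [0.4291 0.1029 0.497 ] 1.23
t [0.4273 0.1017 0.4974] 0.42
s [0.425  0.1019 0.4462] 0.82
A [0.4283 0.1026 0.493 ] 1.06
```

Run:
```python
from h import *
p=[.57,-.10,.27]
bot.reach(p,qd(np.pi/2,p))
r=cam("wrist","d1"); t=cam("top"); s=cam("scene","d1s")
for g in ([.641,-.048],[.631,-.165]):
    vs=[]
    for R0,rad,thr in ((r,75,170),(t,30,150),(s,24,130)):
        c=white(R0,proj(R0,[g+[.015]])[0],rad,thr); vs.append((R0,c))
    for n,v in zip("wtsA",[vs[:1],vs[1:2],vs[2:],vs]):
        b=fit(v,DOME,g); print(n,b[0].round(4),round(b[1],2))
print(get_obs()["time_s"])
```

```text
w [ 0.6449 -0.0497] 11.25
t [ 0.6436 -0.05  ] 5.56
s [ 0.6423 -0.047 ] 1.51
A [ 0.6445 -0.0494] 8.64
w [ 0.6366 -0.1662] 7.07
t [ 0.646 -0.152] 9.81
s [ 0.6347 -0.1652] 1.29
A [ 0.6402 -0.1554] 7.73
4.525
```

View pics/d1.png

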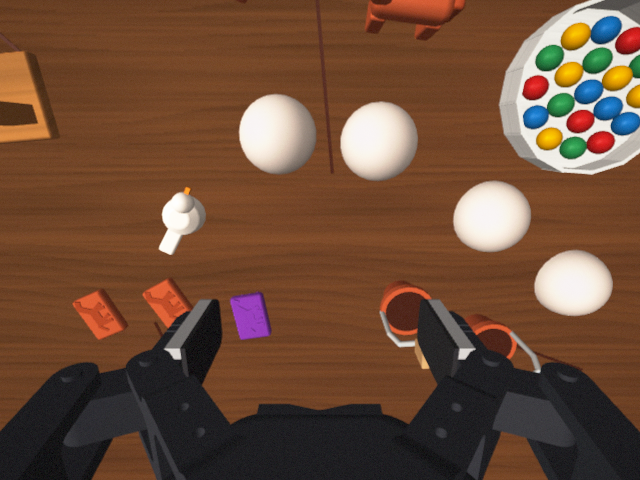

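View pics/d1s.png

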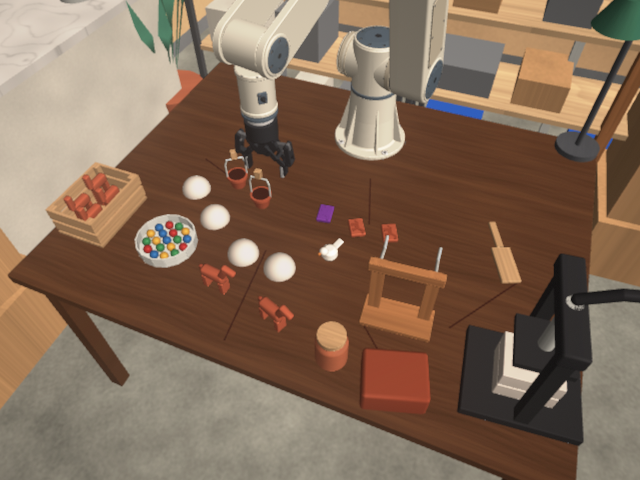

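The view is the half-turned grasp, with both near domes clear at (278,134) and (379,141). My mask radii reached the neighbouring domes, so I'll tighten them.

```bash
cat > dm.py <<'E'
from h import *
def domes(names=("wrist","top","scene")):
    cams={n:cam(n) for n in names}
    for g in ([.644,-.049],[.635,-.166]):
        vs=[]
        for n,rad,thr in (("wrist",50,110),("top",24,130),("scene",22,110)):
            if n in cams: vs.append((cams[n],white(cams[n],proj(cams[n],[g+[.015]])[0],rad,thr)))
        for n,v in [(a,[b]) for a,b in zip(names,vs)]+[("all",vs)]:
            b=fit(v,DOME,g); print(n,b[0].round(4),round(b[1],2))
if __name__=="__main__": domes()
E
python3 dm.py
```

```text
wrist [ 0.6458 -0.0478] 2.83
top [ 0.6446 -0.0484] 5.05
scene [ 0.6426 -0.0474] 0.87
all [ 0.6455 -0.0479] 3.25
wrist [ 0.6382 -0.1666] 1.41
top [ 0.6441 -0.1586] 6.53
scene [ 0.635  -0.1664] 0.64
all [ 0.6382 -0.1665] 4.22
```

Run:
```python
from h import *
r=cam("wrist"); im=r["frame"].copy()
for g,c0 in (([.6426,-.0474],(278,134)),([.635,-.1664],(379,141))):
    c=white(r,c0,52,100); b=fit([(r,c)],DOME,g); print(b, c.min(0),c.max(0))
    P=DOME+[b[0][0],b[0][1],0]; h=cv2.convexHull(proj(r,P).astype(np.float32)).astype(int)
    cv2.polylines(im,[h],True,(0,255,0),1); cv2.polylines(im,[c.reshape(-1,1,2)],True,(255,0,0),1)
r["frame"]=im; crop(r,220,80,210,110,3.8,"d2")
```

```text
(array([ 0.64595502, -0.04821689]), np.float64(1.7370778791371835)) [239  94] [314 172]
(array([ 0.63801356, -0.16700575]), np.float64(0.8983323344968398)) [340 102] [416 179]
```

View pics/d2.png

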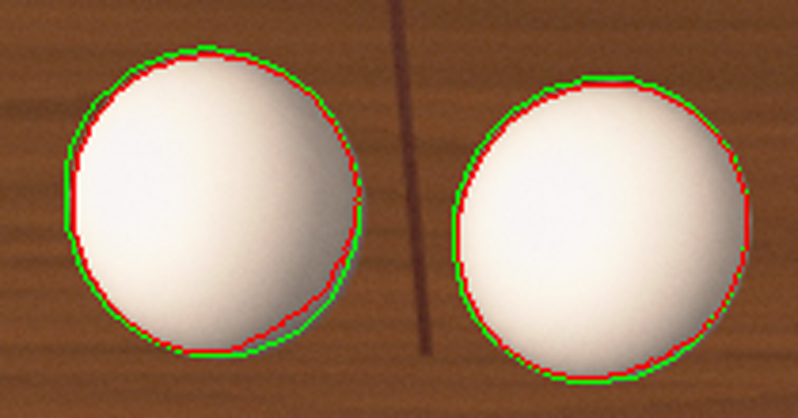

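```bash
sed -i 's/50,110/50,75/; s/22,110/22,100/' dm.py
cat > grab.py <<'E'
from h import *
def grab(x,y,yaw,tag):
    o=qd(yaw+np.pi/2,[x,y,.15])
    bot.reach([x,y,.15],o); hand.move_gripper(.07,30)
    bot.servo_line([x,y,.019],o,.1)
    hand.move_gripper(.03,30)
    print("width",get_obs()["gripper_width"])
    bot.servo_line([x,y,.15],o,.15)
    print("width",get_obs()["gripper_width"],get_obs()["wrist_force"].round(2),get_obs()["time_s"],get_obs()["joint_pos"].round(2))
    return cam("wrist",tag)
E
python3 - <<'E'
from h import *
from grab import grab
import dm
r=grab(.4112,.1982,.405,"e1"); print("tcp px",proj(r,[get_obs()["position"]]))
dm.domes(("top","scene")) if False else None
t=cam("top"); s=cam("scene")
for g in ([.644,-.049],[.635,-.166]):
    for R0,rad,thr in ((t,24,90),(s,22,75)):
        b=fit([(R0,white(R0,proj(R0,[g+[.015]])[0],rad,thr))],DOME,g); print(b[0].round(4),round(b[1],2))
E
```

```text
width 0.03013706425950125
width 0.03005295332669919 [-0.12  0.91  0.22] 10.4583 [ 0.45  0.19  2.06  0.    0.89 -1.53]
tcp px [[317.78260676 298.15462059]]
[ 0.6437 -0.0498] 0.35
[ 0.6429 -0.0496] 0.26
[ 0.636  -0.1678] 0.35
[ 0.6354 -0.1677] 0.31
```

View pics/e1.png

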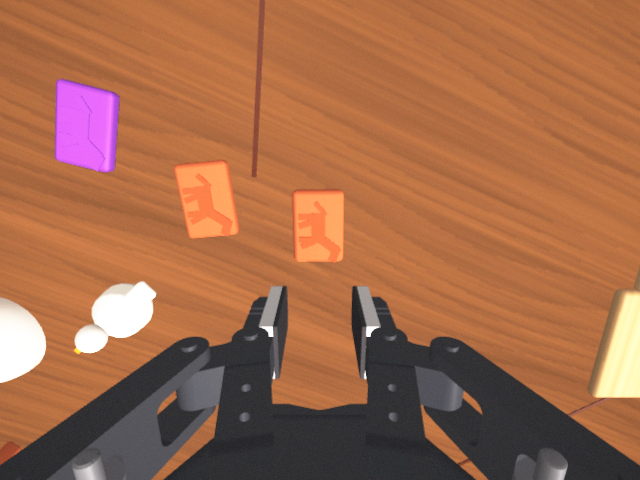

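The jaws closed on nothing, and the plaque is at (318,226). I'll re-measure to see whether it moved or the grasp was too high.

Run:
```python
from h import *
r=cam("wrist"); t=cam("top","e2"); s=cam("scene")
print(world(r,[[318,226]],.016), get_obs()["position"])
V=r["view"]; print("cam pos",(-V[:3,:3].T@V[:3,3]).round(3))
crop(t,200,250,170,110,4.7,"e3"); crop(s,320,170,160,120,5,"e4")
for g in ([.411,.196],[.427,.101]):
  for R0,rad,thr in ((r,60,92),(t,20,62),(s,18,62)):
    c=clay(R0,proj(R0,[g+[.016]])[0],rad,thr)
    print(fit([(R0,c)],BOX,g,.4))
```

```text
[[0.41056702 0.19760741 0.016     ]] [0.41093737 0.19808288 0.14947636]
cam pos [0.342 0.169 0.294]
(array([0.41275674, 0.19875612, 0.42092807]), np.float64(1.3787827632125895))
(array([0.40965741, 0.20218269, 0.4198595 ]), np.float64(0.6925780056875336))
(array([0.40780983, 0.19796138, 0.31864867]), np.float64(1.2858243065519137))
(array([0.4280525 , 0.10271694, 0.50402722]), np.float64(1.925655227637015))
(array([0.42716611, 0.10166536, 0.50406792]), np.float64(0.4183916384756974))
(array([0.42490574, 0.10202736, 0.4470595 ]), np.float64(0.8651906944595175))
```

View pics/e3.png

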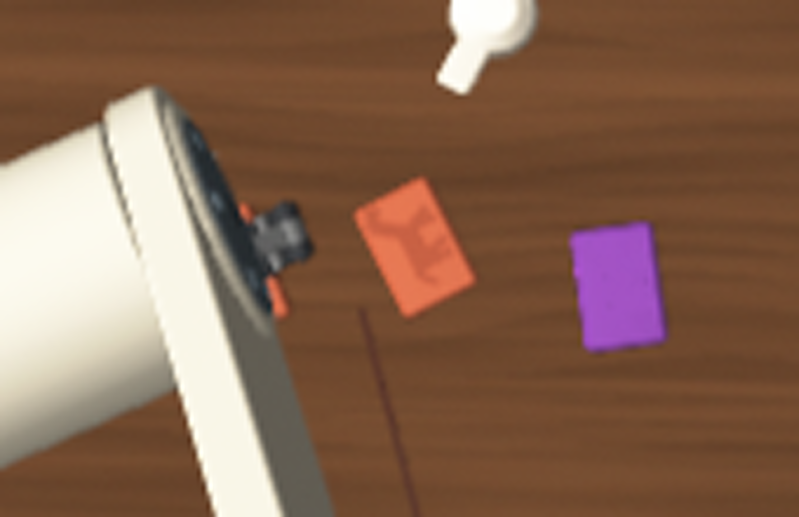

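View pics/e4.png

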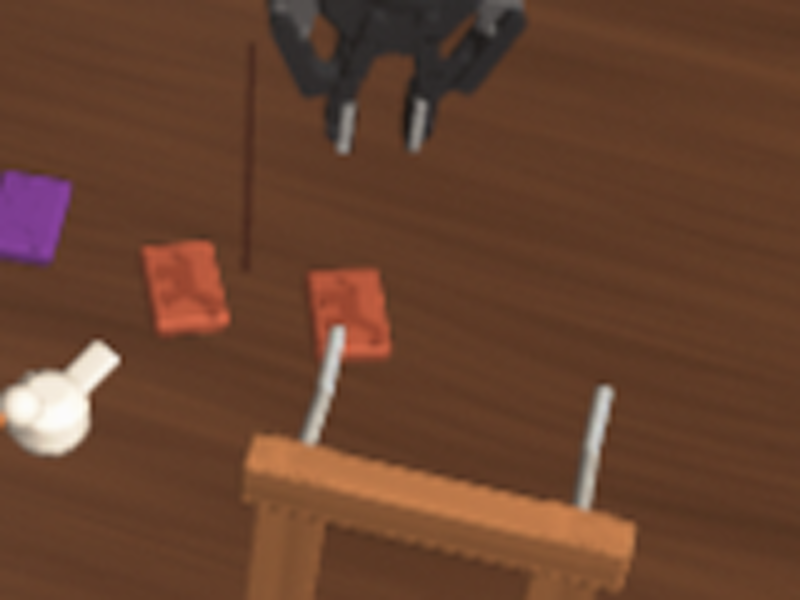

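Run:
```python
from h import *
r=cam("wrist"); p=get_obs()["position"]
for d in (-.02,-.01,0,.005,.01,.017): print(d,proj(r,[p-[0,0,d]]))
o=get_obs()["orientation"]; M=R.from_quat(o).as_matrix(); print(M.round(3))
for d in (0,.017):
  for w in (-.015,.015): print(d,w,proj(r,[p+M[:,1]*d+M[:,2]*w]))
x,y=.411,.198
hand.move_gripper(.07,30); bot.servo_line([x,y,.019],None,.1); 
print(get_obs()["position"]); cam("wrist","e5"); cam("scene","e6")
```

```text
-0.02 [[317.66440656 321.04258606]]
-0.01 [[317.74605214 309.25303745]]
0 [[317.8179893  298.86537508]]
0.005 [[317.85084274 294.12136773]]
0.01 [[317.8818525  289.64358523]]
0.017 [[317.92245313 283.78089152]]
[[ 0.919 -0.001 -0.394]
 [ 0.394 -0.     0.919]
 [-0.001 -1.    -0.   ]]
0 -0.015 [[286.28429115 298.87941864]]
0 0.015 [[349.34767484 298.85133331]]
0.017 -0.015 [[289.2814697  283.76887791]]
0.017 0.015 [[346.55725584 283.74511628]]
[0.4113659  0.19818201 0.01945122]
```

View pics/e5.png

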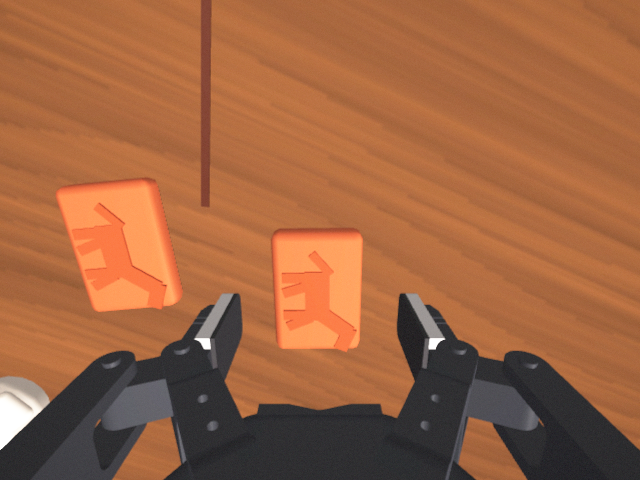

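The jaws line up with the plaque, but by my projection the open tips sit only about 5 mm ahead of the TCP, so I'll go lower.

Run:
```python
from h import *
x,y=.411,.198
bot.servo_line([x,y,.012],None,.05); print(get_obs()["wrist_force"].round(1))
hand.move_gripper(.03,30); o=get_obs(); print(o["gripper_width"],o["wrist_force"].round(1))
r=cam("wrist","e7")
```

```text
[ 0.2  0.5 -0.4]
0.03044755642171431 [-0.6  0.6  4.9]
```

View pics/e7.png

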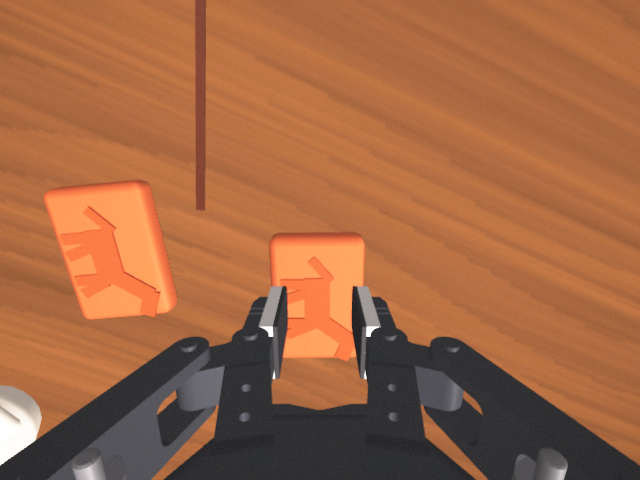

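Run:
```python
from h import *
o=get_obs(); print(o["position"],o["gripper_width"],o["joint_pos"].round(3)); s=cam("scene"); crop(s,340,160,120,90,6.6,"e8")
r=cam("wrist"); p=o["position"]
V=r["view"]; print((V[:3,:3]@p+V[:3,3]).round(4))
```

```text
[0.41126835 0.19810393 0.01228788] 0.030045904457777675 [ 0.446  0.441  2.139 -0.     0.561 -1.53 ]
[-0.0007  0.0283  0.1608]
```

View pics/e8.png

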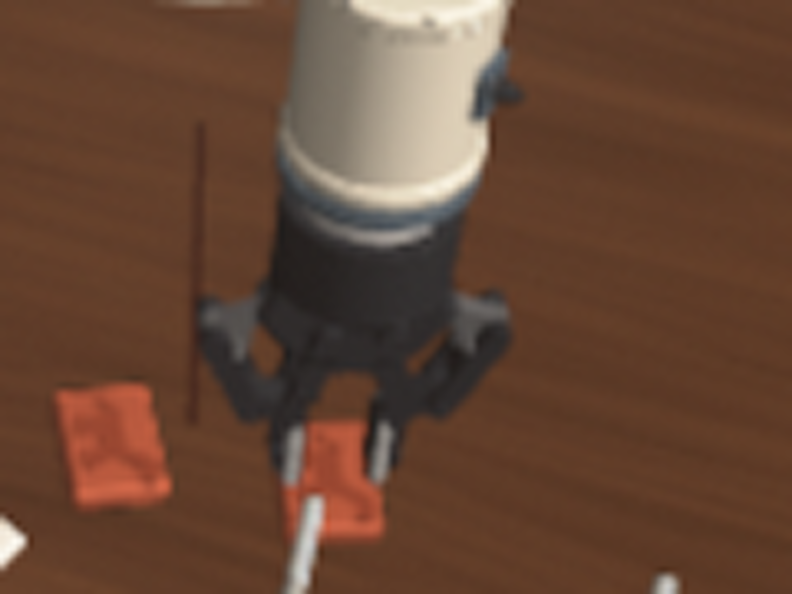

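Run:
```python
from h import *
s=cam("scene"); w=cam("wrist"); crop(w,220,220,200,150,4,"e9"); o=get_obs(); p=o["position"]; M=R.from_quat(o["orientation"]).as_matrix()
for d in (-.025,-.015,-.005,.005,.012): print(d,proj(s,[p+M[:,1]*d+M[:,2]*k+M[:,0]*h for k in(-.015,.015) for h in (-.011,.011)]).round(1).tolist())
for d in (-.025,-.015,-.005,.005,.012): print(d,proj(w,[p+M[:,1]*d+M[:,2]*k+M[:,0]*h for k in(-.015,.015) for h in (-.011,.011)]).round(1).tolist())
```

```text
-0.025 [[384.4, 223.5], [385.2, 229.2], [394.6, 223.3], [395.6, 229.0]]
-0.015 [[384.0, 225.8], [384.8, 231.4], [394.3, 225.6], [395.2, 231.2]]
-0.005 [[383.7, 228.0], [384.5, 233.7], [393.9, 227.8], [394.8, 233.5]]
0.005 [[383.4, 230.2], [384.2, 235.9], [393.5, 230.0], [394.4, 235.7]]
0.012 [[383.2, 231.8], [384.0, 237.4], [393.3, 231.6], [394.2, 237.2]]
-0.025 [[279.6, 302.8], [281.5, 350.5], [355.5, 302.8], [353.8, 350.4]]
-0.015 [[282.3, 291.6], [283.9, 336.7], [353.0, 291.5], [351.6, 336.6]]
-0.005 [[284.5, 281.7], [286.0, 324.5], [350.9, 281.7], [349.6, 324.5]]
0.005 [[286.6, 273.0], [287.8, 313.8], [349.0, 273.0], [347.9, 313.7]]
0.012 [[287.9, 267.5], [289.0, 306.9], [347.8, 267.5], [346.8, 306.9]]
```

View pics/e9.png

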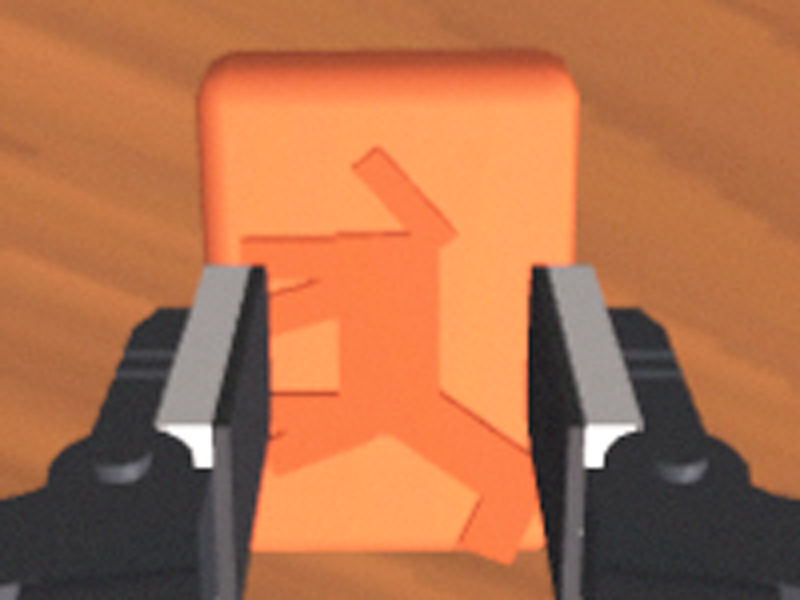

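By projection and by touch, the tips are about 4 mm *behind* the reported TCP at this opening, so they are resting on the plaque's top. I'll rise, open and go lower while watching the force.

Run:
```python
from h import *
x,y=.411,.198
bot.servo_line([x,y,.03],None,.1); hand.move_gripper(.066,30)
for z in (.012,.006,.002):
    bot.servo_line([x,y,z],None,.06); print(z,get_obs()["wrist_force"].round(1))
hand.move_gripper(.03,30); o=get_obs(); print(o["gripper_width"],o["wrist_force"].round(1))
r=cam("wrist","f1")
```

```text
0.012 [ 0.1 -0.2  0. ]
0.006 [-0.6 -0.3  0.2]
0.002 [ 0.9 -0.2 -0.4]
0.04319798994430985 [-1.2 -0.5  4.5]
```

View pics/f1.png

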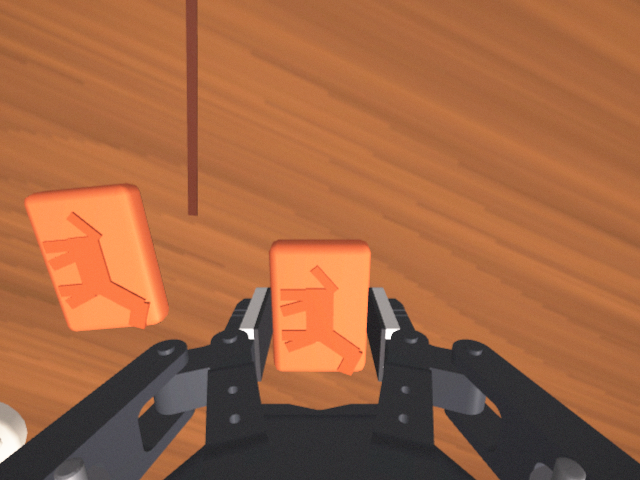

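```bash
cat > held.py <<'E'
from h import *
def held(tag=None):
    r=cam("wrist",tag); o=get_obs(); p=o["position"]; M=R.from_quat(o["orientation"]).as_matrix()
    yj=np.arctan2(M[1,2],M[0,2]); yaw=yj-np.pi/2
    c=proj(r,[p+[0,0,.006]])[0]
    ct=clay(r,c,85,92)
    # only contour points outside pad shadow: keep those with |offset along plaque length|
    out=[]
    for zb in (p[2]-.002,):
        b=fit([(r,ct)],BOX,p[:2],yaw,z=zb); d=b[0][:2]-p[:2]
        u=M[:2,0]
        print("held: along tool-x %.4f along jaw %.4f dyaw %.3f res %.2f"%(d@u,d@M[:2,2],(b[0][2]-yaw+1.57)%3.1416-1.57,b[1]))
    return r,b,ct
E
python3 - <<'E'
from h import *
from held import held
x,y=.411,.198
bot.servo_line([x,y,.06],None,.1); o=get_obs(); print(o["gripper_width"],o["wrist_force"].round(2))
r,b,ct=held("f2")
im=r["frame"]; P=BOX@np.array([[np.cos(b[0][2]),np.sin(b[0][2]),0],[-np.sin(b[0][2]),np.cos(b[0][2]),0],[0,0,1]])+[b[0][0],b[0][1],o["position"][2]-.002]
cv2.polylines(im,[cv2.convexHull(proj(r,P).astype(np.float32)).astype(int)],True,(0,255,0),1); cv2.polylines(im,[ct.reshape(-1,1,2)],True,(0,0,255),1)
crop(r,200,200,240,180,3.3,"f3")
E
```

```text
0.04298281070775782 [-0.5   0.1  -0.39]
held: along tool-x 0.0046 along jaw 0.0010 dyaw -0.000 res 5.08
```

View pics/f3.png

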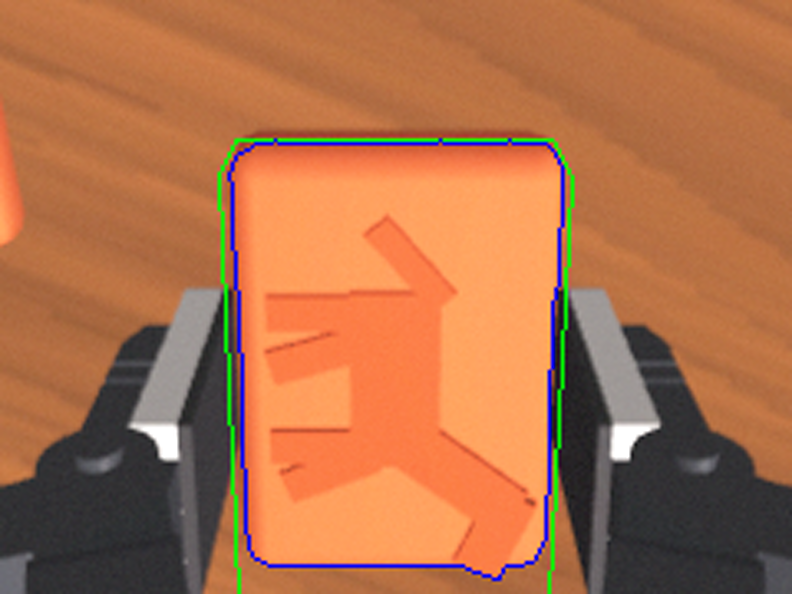

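```bash
cat > held.py <<'E'
from h import *
# hull with 3mm rounded edges: approximate with chamfered boxes
r0=.003
RB=np.array([[a*(.032-i),b*(.022-j),c*(.008-k)] for a in(-1,1) for b in(-1,1) for c in(-1,1) for i,j,k in ((0,r0,r0),(r0,0,r0),(r0,r0,0),(.0009,.0009,r0),(.0009,r0,.0009),(r0,.0009,.0009))])
def held(tag=None,pitch=True,thr=80):
    r=cam(tag and "wrist" or "wrist",tag); o=get_obs(); p=o["position"]; M=R.from_quat(o["orientation"]).as_matrix()
    c=proj(r,[p])[0]; ct=clay(r,c,90,thr)
    def hull(v):
        # v: tool-x offset, tool-y(down) offset, jaw offset, pitch about jaw, yaw, roll
        Q=RB@R.from_euler("zyx",[v[4],v[3],v[5]]).as_matrix().T   # plaque: x len, y jaw, z up
        W=p+np.outer(Q[:,0]+v[0],M[:,0])+np.outer(Q[:,1]+v[2],M[:,2])+np.outer(-Q[:,2]+v[1],M[:,1])
        return cv2.convexHull(proj(r,W).astype(np.float32))
    def f(v):
        h=hull(v); return [cv2.pointPolygonTest(h,(float(a),float(b)),True)-.3 for a,b in ct[::2]]+[v[3]*(0 if pitch else 1e3),v[5]*100]
    s=least_squares(f,[0,.005,0,0,0,0],loss="soft_l1",diff_step=1e-3,x_scale=[.01]*3+[.1]*3)
    print("held toolx %.4f down %.4f jaw %.4f pitch %.3f yaw %.3f roll %.3f"%tuple(s.x),"res %.2f"%np.sqrt(np.mean(np.square(f(s.x)))))
    cv2.polylines(r["frame"],[hull(s.x).astype(int)],True,(0,255,0),1); cv2.polylines(r["frame"],[ct.reshape(-1,1,2)],True,(0,0,255),1)
    return r,s.x
E
python3 - <<'E'
from h import *
from held import held
r,v=held(); crop(r,200,200,240,180,3.3,"f4"); held(pitch=False)
print(r["view"].round(3).tolist())
E
```

```text
held toolx 0.0036 down -0.0020 jaw 0.0009 pitch 0.020 yaw -0.001 roll 0.009 res 0.69
held toolx 0.0037 down -0.0014 jaw 0.0008 pitch -0.000 yaw -0.001 roll 0.000 res 0.81
[[-0.394, 0.919, 0.001, -0.021], [0.878, 0.376, 0.296, -0.424], [0.272, 0.117, -0.955, 0.083], [0.0, 0.0, 0.0, 1.0]]
```

View pics/f4.png

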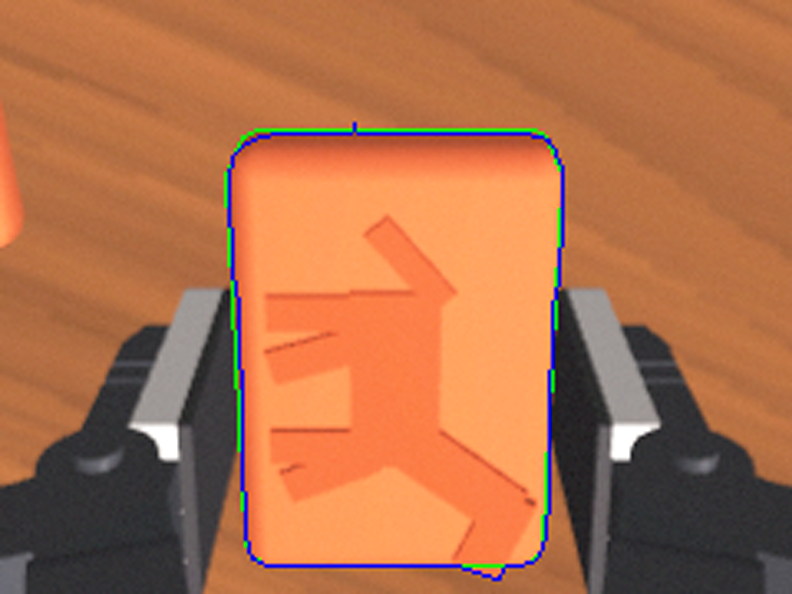

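The plaque is held level. I'll hover it just over dome 1 and measure plaque and dome together in one image, so the camera bias cancels.

```bash
cat > rel.py <<'E'
from h import *
from held import RB
def rel(views,p,yaw,zc,dome,ret=False,wthr=100):
    "fit plaque (free x,y,yaw; z centre zc) and dome per view; print difference"
    for n,rad,thr,drad in views:
        r=cam(n); ct=clay(r,proj(r,[[p[0],p[1],zc]])[0],rad,thr)
        b=fit([(r,ct)],RB,p[:2],yaw,z=zc)
        f=r["frame"].min(2); m=(f>wthr).astype(np.uint8)*255; k=np.zeros_like(m); c=proj(r,[list(dome)+[.015]])[0]; cv2.circle(k,(int(c[0]),int(c[1])),drad,1,-1); m*=k
        cs,_=cv2.findContours(m,cv2.RETR_EXTERNAL,cv2.CHAIN_APPROX_NONE)
        pts=np.concatenate([x[:,0] for x in cs if cv2.contourArea(x)>15])
        # dome outline: fit using only points near expected hull
        g=np.array(dome,float)
        for tol in (6,3,2):
            h=cv2.convexHull(proj(r,DOME+[g[0],g[1],0]).astype(np.float32))
            sel=np.array([q for q in pts if abs(cv2.pointPolygonTest(h,(float(q[0]),float(q[1])),True))<tol*(1.6 if n=="wrist" else .6)])
            d=fit([(r,sel)],DOME,g,sub=1); g=d[0]
        print(n,"plaque",b[0].round(4),round(b[1],2),"dome",g.round(4),round(d[1],2),len(sel),"diff mm",((b[0][:2]-g)*1e3).round(1))
        cv2.polylines(r["frame"],[cv2.convexHull(proj(r,DOME+[g[0],g[1],0]).astype(np.float32)).astype(int)],True,(0,255,0),1)
        cc,ss=np.cos(b[0][2]),np.sin(b[0][2])
        cv2.polylines(r["frame"],[cv2.convexHull(proj(r,RB@np.array([[cc,ss,0],[-ss,cc,0],[0,0,1]])+[b[0][0],b[0][1],zc]).astype(np.float32)).astype(int)],True,(0,0,255),1)
        yield r
E
python3 - <<'E'
from h import *
from rel import rel
x,y=.6434,-.0497
bot.servo_line([.411,.198,.15],None,.2)
o=qd(np.pi/2,[x,y,.15]); bot.reach([x,y,.15],o); bot.servo_line([x,y,.062],o,.15)
print(get_obs()["joint_pos"].round(2),get_obs()["gripper_width"],get_obs()["time_s"])
v=list(rel([("wrist",95,80,120),("scene",20,55,26),("top",20,55,26)],[x,y],0,.068,[x,y]))
crop(v[0],180,180,280,210,2.8,"g1"); crop(v[1],230,210,120,90,6,"g2"); crop(v[2],300,170,120,90,6,"g3")
E
```

```text
[-0.08  0.57  1.7  -0.    0.87  1.49] 0.04278620247897132 20.7167
wrist plaque [ 0.6421 -0.0482  0.    ] 3.45 dome [ 0.645  -0.0494] 0.85 288 diff mm [-2.9  1.2]
scene plaque [ 0.6397 -0.0505  0.    ] 2.21 dome [ 0.6424 -0.0502] 0.45 52 diff mm [-2.7 -0.3]
top plaque [ 0.6602 -0.0523  0.    ] 0.73 dome [ 0.6464 -0.051 ] 0.64 40 diff mm [13.8 -1.3]
```

View pics/g1.png

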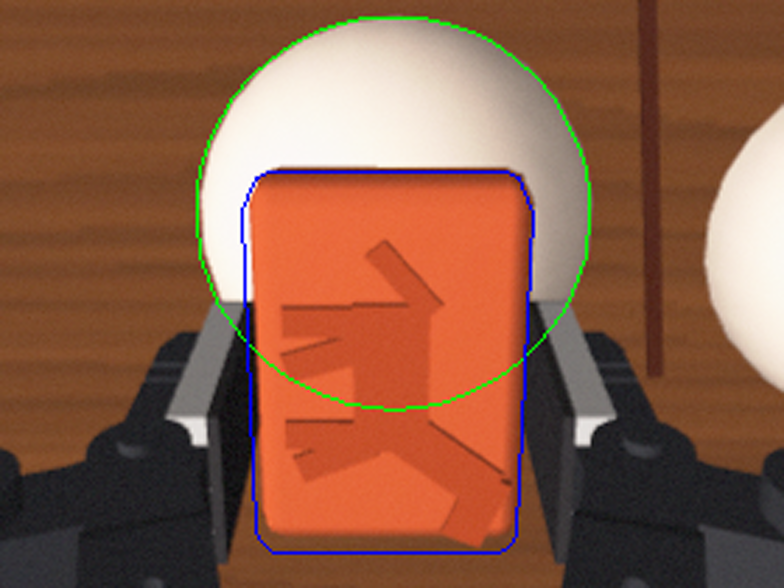

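View pics/g2.png

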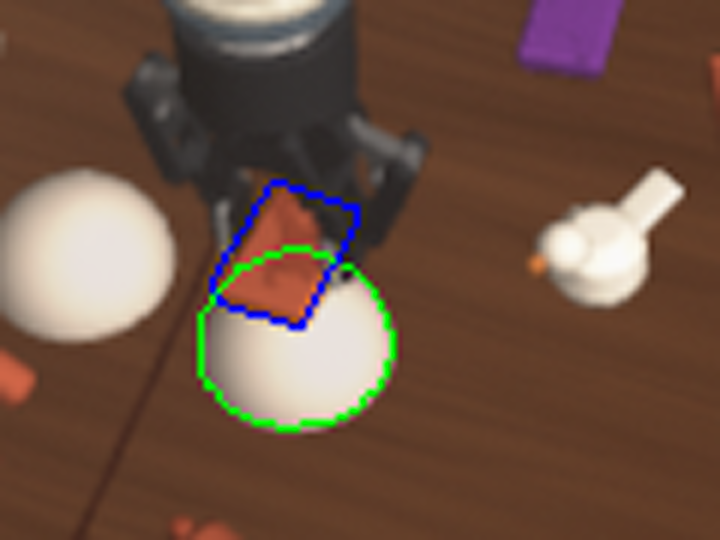

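View pics/g3.png

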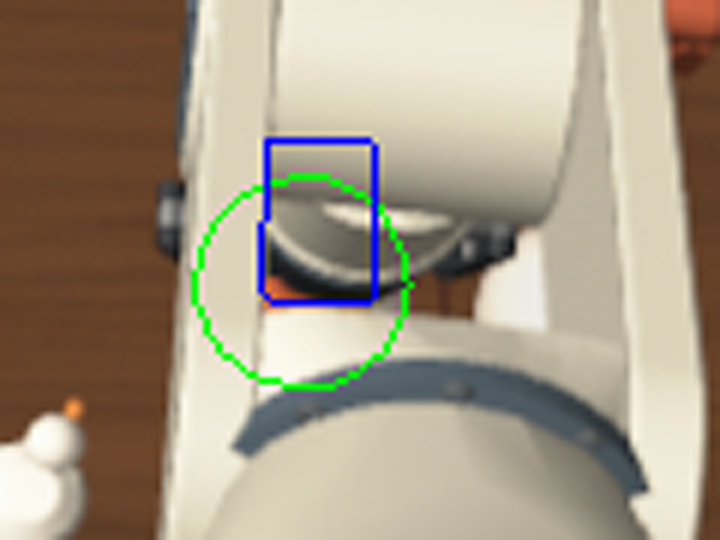

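The wrist camera sees both dome and plaque slightly smaller than modelled, so there is a depth bias. I'll fit that bias jointly.

```bash
cat > rel2.py <<'E'
from h import *
from held import RB
def rel2(p,yaw,zc,dome,crad=95,thr=80,drad=120,wthr=100,tag=None,tilt=False,prior=None):
    r=cam("wrist"); K=np.array(r["intrinsics"]); V=np.array(r["view"])
    ct=clay(r,proj(r,[[p[0],p[1],zc]])[0],crad,thr)[::2]
    f=r["frame"].min(2); m=(f>wthr).astype(np.uint8)*255; k=np.zeros_like(m); c=proj(r,[list(dome)+[.015]])[0]; cv2.circle(k,(int(c[0]),int(c[1])),drad,1,-1); m*=k
    cs,_=cv2.findContours(m,cv2.RETR_EXTERNAL,cv2.CHAIN_APPROX_NONE)
    pts=np.concatenate([x[:,0] for x in cs if cv2.contourArea(x)>15])
    def hulls(v):
        # v mm / 0.01rad, offset 1
        u=np.array(v)-1; d=dict(r); V2=V.copy(); V2[2,3]+=u[5]*1e-3; d["view"]=V2
        D=DOME+[dome[0]+u[0]*1e-3,dome[1]+u[1]*1e-3,0]
        Q=RB@R.from_euler("zyx",[yaw+u[4]*.01,u[6]*.01,u[7]*.01]).as_matrix().T+[p[0]+u[2]*1e-3,p[1]+u[3]*1e-3,zc]
        return [cv2.convexHull(proj(d,X).astype(np.float32)) for X in (D,Q)]
    sd=lambda h,P:np.array([cv2.pointPolygonTest(h,(float(a),float(b)),True) for a,b in P])
    v=np.ones(8)
    for tol in (9,5,3):
        h=hulls(v)[0]; sel=pts[np.abs(sd(h,pts))<tol]
        g=lambda v:np.r_[sd(hulls(v)[0],sel)-.3,sd(hulls(v)[1],ct)-.3,(v[6:]-1)*(1 if tilt else 1e3)]
        v=least_squares(g,v,loss="soft_l1",diff_step=.05).x
    e=g(v); u=v-1
    print("dome %.4f %.4f"%(dome[0]+u[0]*1e-3,dome[1]+u[1]*1e-3),"plaque %.4f %.4f"%(p[0]+u[2]*1e-3,p[1]+u[3]*1e-3),"yaw %.3f"%(yaw+u[4]*.01),"dz %.1f"%u[5],"tilt",(u[6:]*.01).round(3),"res",e[:len(sel)].std().round(2),e[len(sel):].std().round(2),len(sel))
    d=np.array([p[0]-dome[0],p[1]-dome[1]])*1e3+u[2:4]-u[:2]; print("plaque-dome mm",d.round(2))
    for h in hulls(v): cv2.polylines(r["frame"],[h.astype(int)],True,(0,255,0),1)
    return r,d
E
python3 - <<'E'
from rel2 import *
r,d=rel2([.643,-.0495],0,.068,[.644,-.0497]); crop(r,180,180,280,210,2.8,"g4")
E
```

```text
dome 0.6461 -0.0495 plaque 0.6422 -0.0482 yaw -0.006 dz 5.6 tilt [-0. -0.] res 0.77 0.8 276
plaque-dome mm [-3.88  1.23]
```

View pics/g4.png

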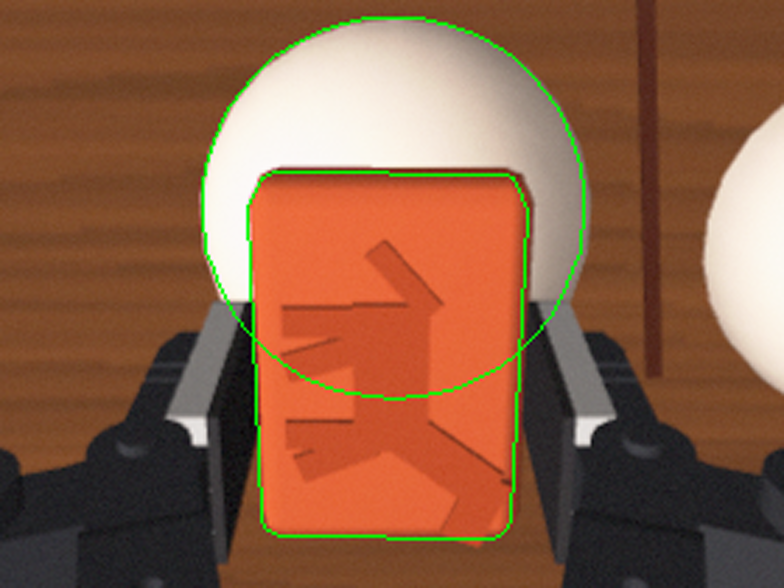

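Run:
```python
from rel2 import *
for zc in (.062,.064,.066,.068):
    print(zc); r,d=rel2([.643,-.0495],0,zc,[.644,-.0497]);
    if zc==.064: crop(r,180,180,280,210,2.8,"g5")
```

```text
0.062
dome 0.6453 -0.0494 plaque 0.6400 -0.0482 yaw -0.005 dz 1.5 tilt [-0. -0.] res 0.59 0.73 280
plaque-dome mm [-5.33  1.2 ]
0.064
dome 0.6456 -0.0494 plaque 0.6406 -0.0482 yaw -0.004 dz 3.0 tilt [-0. -0.] res 0.58 0.75 280
plaque-dome mm [-5.   1.2]
0.066
dome 0.6459 -0.0495 plaque 0.6412 -0.0482 yaw -0.004 dz 4.4 tilt [-0. -0.] res 0.68 0.78 280
plaque-dome mm [-4.64  1.24]
0.068
dome 0.6462 -0.0495 plaque 0.6418 -0.0482 yaw -0.004 dz 6.1 tilt [-0. -0.] res 0.82 0.79 277
plaque-dome mm [-4.38  1.25]
```

View pics/g5.png

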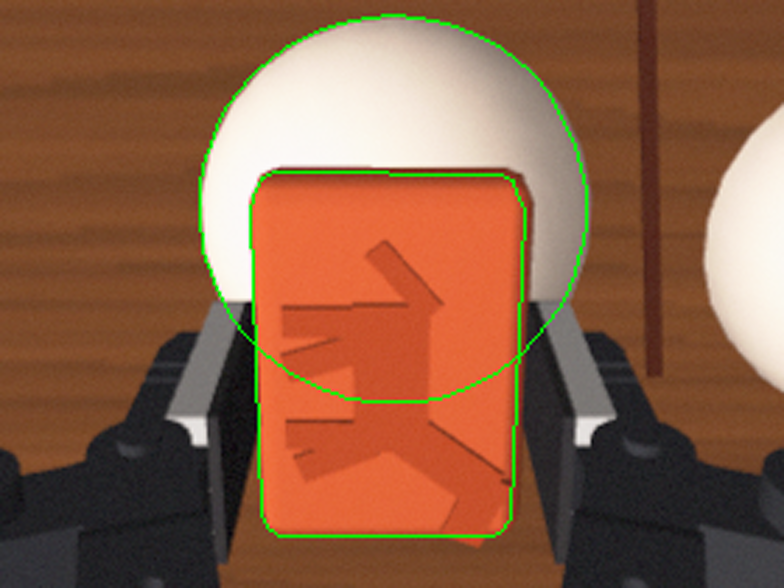

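Relative to the dome, the wrist view puts the plaque at −4.5 mm in x and +1.2 mm in y, and the scene view at about −3 to −5 mm in x. I'll shift by most of that, lower to contact, release and look for tilt. The tilt would be about 1.5° per mm of offset, so it shows the remaining error directly.

Run:
```python
from h import *
x,y=.6434+.0037,-.0504
bot.servo_line([x,y,.058],None,.1)
f0=get_obs()["wrist_force"][2]; z=.054
while z>.042:
    bot.servo_line([x,y,z],None,.03); f=get_obs()["wrist_force"][2]-f0
    if f>1.5 : break
    z-=.001
print("contact z",z,get_obs()["position"],f)
r=cam("wrist","h0")
hand.move_gripper(.06); bot.dwell(.3); cam("wrist","h1"); print(get_obs()["wrist_force"].round(1))
bot.servo_line([x,y,.14],None,.1); cam("wrist","h2"); s=cam("scene"); crop(s,230,210,120,90,6,"h3"); print(get_obs()["time_s"])
```

```text
contact z 0.04599999999999999 [ 0.64738839 -0.05041776  0.04703362] 10.833031700173759
[ 0.7 -0.1  0.2]
25.55
```

View pics/h2.png

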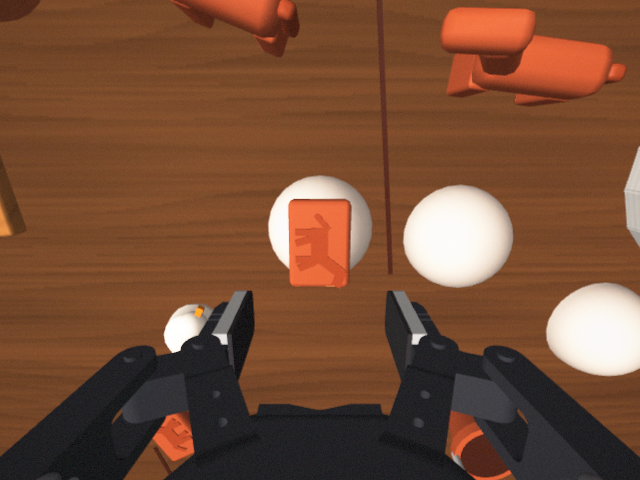

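View pics/h3.png

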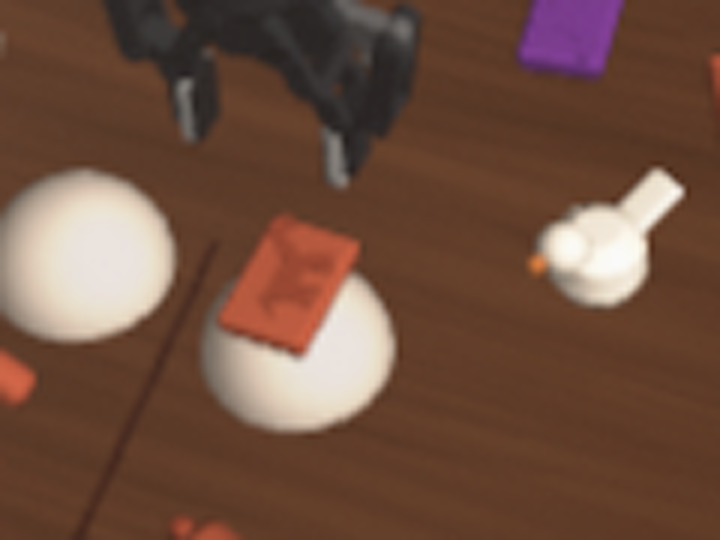

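It balanced: the plaque is on dome 1 at (320,243) in the wrist view. Now I'll measure offset and tilt.

Run:
```python
from rel2 import *
for tl in (False,True):
    r,d=rel2([.6434,-.0504],0.01,.053,[.6444,-.0504],crad=60,thr=70,drad=60,tilt=tl)
crop(r,250,160,140,140,4.2,"i1")
```

```text
dome 0.6460 -0.0492 plaque 0.6476 -0.0489 yaw -0.012 dz 4.5 tilt [-0. -0.] res 0.44 0.43 236
plaque-dome mm [1.61 0.34]
dome 0.6460 -0.0492 plaque 0.6475 -0.0489 yaw -0.009 dz 4.6 tilt [-0.005 -0.001] res 0.45 0.43 237
plaque-dome mm [1.44 0.36]
```

View pics/i1.png

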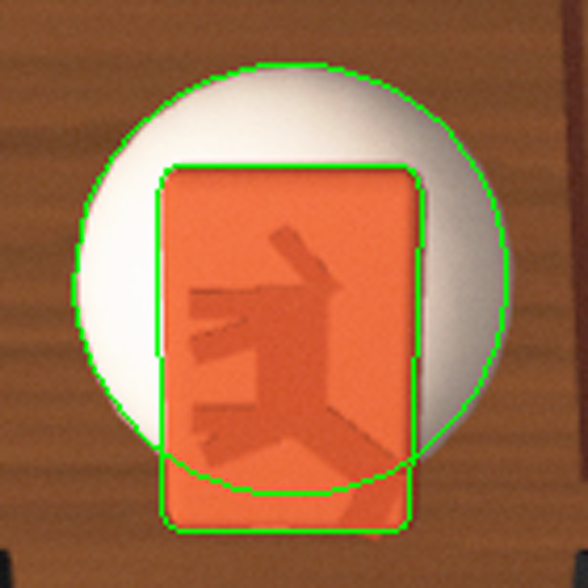

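Run:
```python
from h import *
from rel import rel
bot.reach([.45,.10,.2],qd(.5+np.pi/2,[.45,.10,.2]))
v=list(rel([("scene",22,45,28),("top",26,45,30)],[.6434,-.0504],.02,.053,[.644,-.0502]))
crop(v[0],230,210,120,90,6,"j1"); crop(v[1],300,170,120,90,6,"j2")
```

```text
scene plaque [ 0.6436 -0.0501  0.0076] 0.44 dome [ 0.6426 -0.0501] 0.34 49 diff mm [ 1.1 -0. ]
top plaque [ 0.6466 -0.0495  0.0049] 0.38 dome [ 0.6448 -0.0495] 0.45 71 diff mm [ 1.8 -0. ]
```

View pics/j1.png

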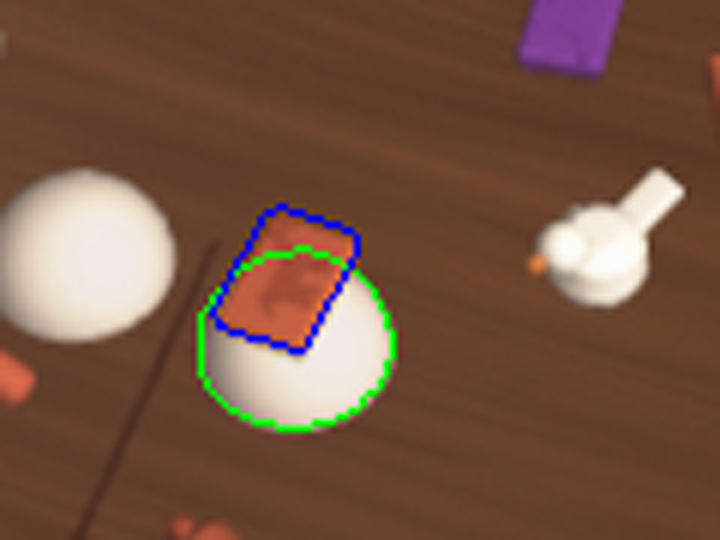

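View pics/j2.png

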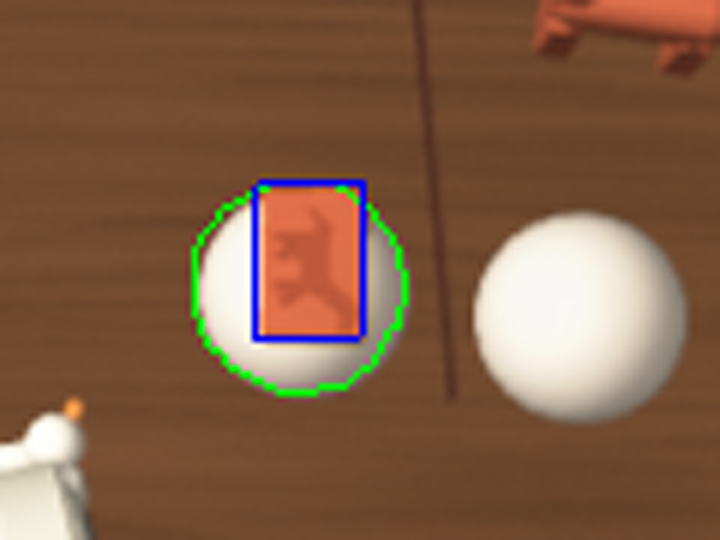

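All three cameras agree: plaque 1 is +1.5 mm in x and about 0 in y from the crown. I'll correct that in a moment. Grasping plaque 2 next.

```bash
cat > grab.py <<'E'
from h import *
from held import held
def grab(x,y,yaw,z=.002):
    o=qd(yaw+np.pi/2,[x,y,.12])
    bot.reach([x,y,.12],o); hand.move_gripper(.066,30)
    bot.servo_line([x,y,.02],o,.15); bot.servo_line([x,y,z],o,.06); print(get_obs()["wrist_force"].round(1))
    hand.move_gripper(.03,30); print("width",get_obs()["gripper_width"])
    bot.servo_line([x,y,.06],o,.15); print("width",get_obs()["gripper_width"],get_obs()["time_s"],get_obs()["joint_pos"].round(2))
    return held(pitch=False)
E
python3 - <<'E'
from grab import *
r=cam("wrist"); t=cam("top")
for R0,rad,thr in ((r,50,85),(t,20,62)):
    print(fit([(R0,clay(R0,proj(R0,[[.428,.1025,.016]])[0],rad,thr))],BOX,[.428,.1025],.497))
r,v=grab(.4280,.1025,.497); crop(r,200,200,240,180,3.3,"k1")
E
```

```text
(array([0.42889175, 0.10236987, 0.50062699]), np.float64(1.0553083596118091))Traceback (most recent call last):
  File "<stdin>", line 4, in <module>
  File "h.py", line 68, in clay
    return max(cs,key=cv2.contourArea)[:,0,:]
           ~~~^^^^^^^^^^^^^^^^^^^^^^^^
ValueError: max() iterable argument is empty
```

The top camera is occluded by the arm, but the wrist view confirms plaque 2 hasn't moved. Grasping.

Run:
```python
from grab import *
r,v=grab(.4280,.1025,.497); crop(r,200,200,240,180,3.3,"k1")
```

```text
[-0.3 -0.1  0.7]
width 0.042990216859870416
width 0.04272269732492768 29.6333 [0.23 0.33 2.15 0.   0.66 1.31]
held toolx 0.0007 down -0.0020 jaw -0.0007 pitch 0.000 yaw 0.001 roll -0.000 res 0.41
```

View pics/k1.png

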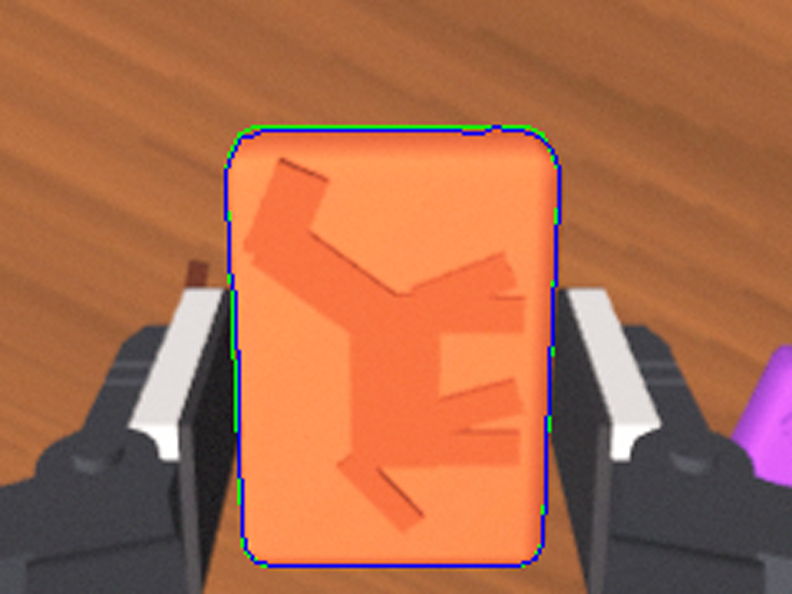

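Run:
```python
from rel2 import *
x,y=.6383,-.1685
bot.servo_line([.428,.1025,.16],None,.2)
o=qd(np.pi/2,[x,y,.16]); bot.reach([x,y,.16],o); bot.servo_line([x,y,.062],o,.15); print(get_obs()["joint_pos"].round(2),get_obs()["time_s"])
for thr in (80,60):
    r,d=rel2([x,y],0.01,.068,[.637,-.168],thr=thr)
crop(r,180,180,280,210,2.8,"l1")
```

```text
[-0.26  0.59  1.67  0.    0.88  1.31] 32.425
dome 0.6383 -0.1678 plaque 0.6375 -0.1670 yaw -0.004 dz 5.0 tilt [-0.  0.] res 0.72 0.5 268
plaque-dome mm [-0.81  0.76]
dome 0.6381 -0.1678 plaque 0.6383 -0.1673 yaw -0.003 dz 3.4 tilt [-0.  0.] res 0.64 0.47 271
plaque-dome mm [0.26 0.42]
```

View pics/l1.png

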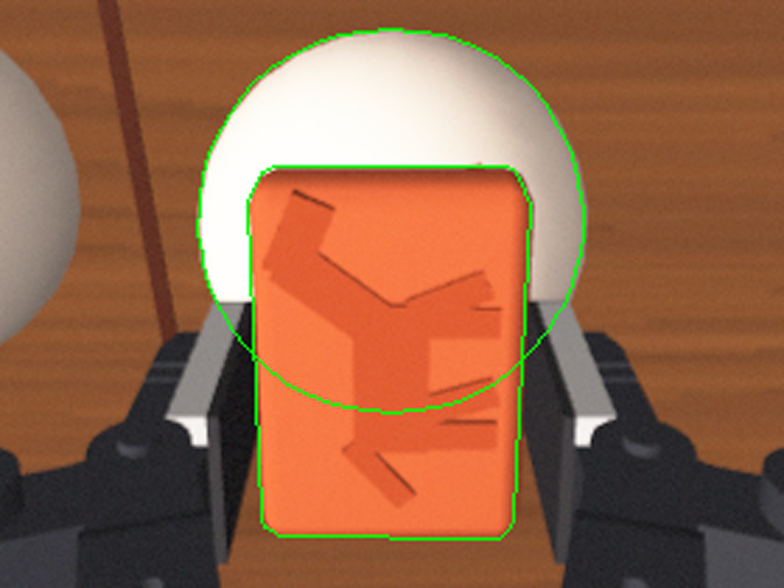

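```bash
cat > put.py <<'E'
from h import *
def put(x,y,zs=.050):
    bot.servo_line([x,y,zs+.004],None,.08); bot.dwell(.1)
    f0=get_obs()["wrist_force"][2]; z=zs
    while z>.043:
        bot.servo_line([x,y,z],None,.03); f=get_obs()["wrist_force"][2]-f0
        if f>1.5: break
        z-=.0007
    print("contact",z,get_obs()["position"].round(4),round(f,1))
    hand.move_gripper(.06); bot.dwell(.2); bot.servo_line([x,y,.14],None,.12); bot.dwell(.3)
E
python3 - <<'E'
from rel2 import *
from put import put
put(.6376,-.1688)
for thr in (80,60): r,d=rel2([.637,-.168],0.01,.053,[.637,-.168],crad=60,thr=thr,drad=60,tilt=False)
crop(r,250,160,140,140,4.2,"m1"); print(get_obs()["time_s"])
E
```

```text
contact 0.04650000000000001 [ 0.6378 -0.1689  0.0472] 6.7
dome 0.6385 -0.1672 plaque 0.6373 -0.1672 yaw -0.003 dz 7.3 tilt [-0.  0.] res 0.52 0.28 240
plaque-dome mm [-1.2   0.01]
dome 0.6383 -0.1672 plaque 0.6377 -0.1674 yaw -0.005 dz 5.7 tilt [-0.  0.] res 0.46 0.37 238
plaque-dome mm [-0.64 -0.19]
36.2417
```

View pics/m1.png

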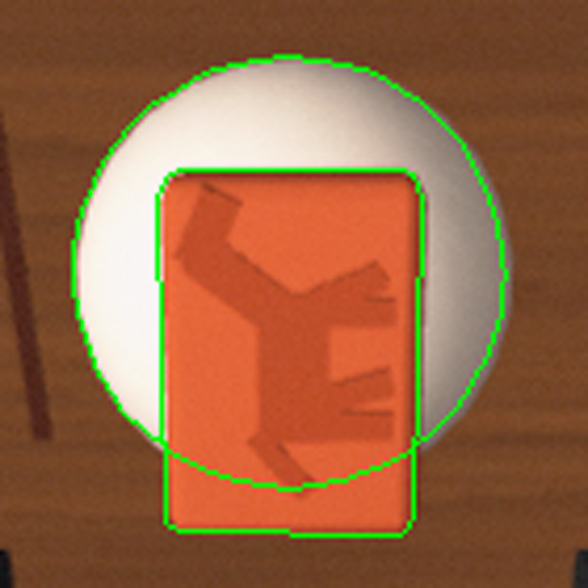

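Plaque 2 is within about 1 mm of the crown. Now I'll regrasp plaque 1 and shift it −1.4 mm.

Run:
```python
from rel2 import *
from put import put
x,y=.6472,-.0504
o=qd(np.pi/2,[x,y,.14]); bot.reach([x,y,.14],o)
for thr in (80,60): rel2([.645,-.05],0.01,.053,[.645,-.05],crad=60,thr=thr,drad=60)
bot.servo_line([x,y,.0475],o,.1); hand.move_gripper(.03,30); print(get_obs()["gripper_width"],get_obs()["wrist_force"].round(1))
bot.servo_line([x,y,.056],o,.05); bot.servo_line([x-.0014,y,.056],o,.05); put(x-.0014,y,.052)
for thr in (80,60): r,d=rel2([.645,-.05],0.01,.053,[.645,-.05],crad=60,thr=thr,drad=60)
crop(r,250,160,140,140,4.2,"n1"); print(get_obs()["time_s"])
p=[.42,.05,.30]; bot.reach(p,qd(np.pi/2,p))
from rel import rel
for g in ([.644,-.05],[.6365,-.1675]):
    v=list(rel([("scene",22,45,28),("top",26,45,30)],g,.02,.053,g))
s=cam("scene"); crop(s,200,190,130,98,6,"n2")
```

```text
dome 0.6460 -0.0496 plaque 0.6478 -0.0491 yaw -0.010 dz 4.0 tilt [-0. -0.] res 0.48 0.48 241
plaque-dome mm [1.76 0.49]
dome 0.6459 -0.0494 plaque 0.6477 -0.0490 yaw -0.006 dz 3.3 tilt [-0. -0.] res 0.46 0.52 238
plaque-dome mm [1.88 0.36]
0.04314700899649222 [-0.1  0.3  6.4]
contact 0.0485 [ 0.6459 -0.0504  0.0487] 2.6
dome 0.6461 -0.0494 plaque 0.6455 -0.0491 yaw -0.007 dz 4.2 tilt [-0. -0.] res 0.49 0.41 241
plaque-dome mm [-0.55  0.29]
dome 0.6459 -0.0494 plaque 0.6455 -0.0492 yaw -0.002 dz 3.3 tilt [-0.  0.] res 0.44 0.71 240
plaque-dome mm [-0.44  0.18]
42.5167
scene plaque [ 0.641  -0.0504 -0.0094] 0.53 dome [ 0.6427 -0.0498] 0.39 51 diff mm [-1.6 -0.6]
top plaque [ 0.6441 -0.0497  0.0045] 0.49 dome [ 0.6453 -0.0497] 0.44 69 diff mm [-1.2  0. ]
scene plaque [ 0.634  -0.1694 -0.0121] 0.45 dome [ 0.6352 -0.1679] 0.39 55 diff mm [-1.2 -1.4]
top plaque [ 0.6367 -0.1678 -0.0164] 0.43 dome [ 0.6369 -0.1676] 0.39 76 diff mm [-0.2 -0.2]
```

View pics/n1.png

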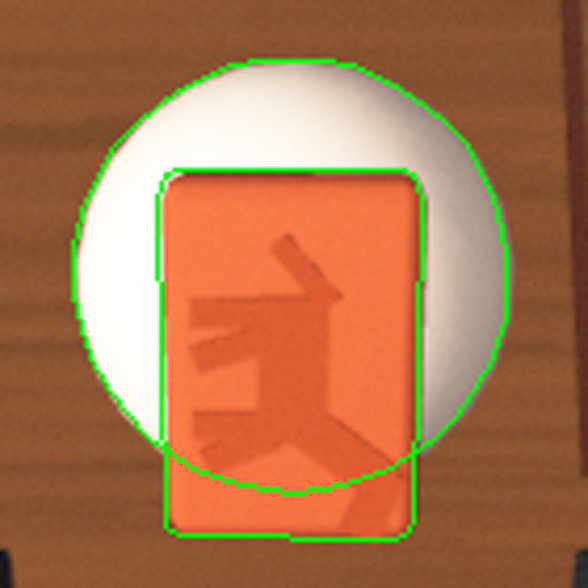

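View pics/n2.png

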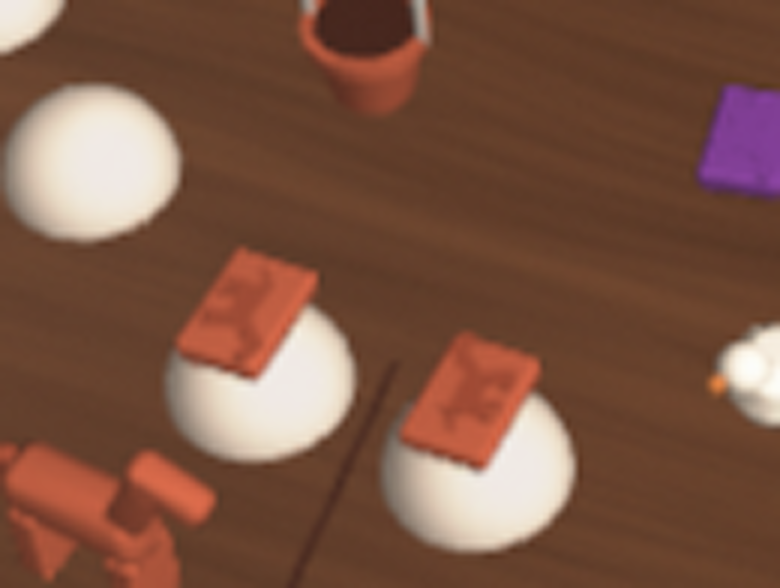

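Both plaques sit level and within about 1 mm in the wrist and top views. Next, the pots: wrist view over them.

Run:
```python
from h import *
p=[.33,-.24,.27]
c=[(kinematics.solve_ik(p,list(o)),list(o)) for o in q(np.pi/2)]
print([None if a is None else np.round(a,2) for a,_ in c])
o=qd(np.pi/2,p); bot.reach(p,o); r=cam("wrist","p1"); print(get_obs()["time_s"])
t=cam("top"); crop(t,390,270,110,80,7,"p2")
np.save("p1.npy",r["view"])
V=r["view"]; print((-V[:3,:3].T@V[:3,3]).round(3),V[2,:3].round(2))
```

```text
[array([-0.63, -0.04,  2.01, -0.  ,  1.17, -2.2 ]), array([-0.63, -0.04,  2.01, -0.  ,  1.17,  0.94])]
47.3667
[ 0.406 -0.239  0.415] [-0.3   0.   -0.96]
```

View pics/p1.png

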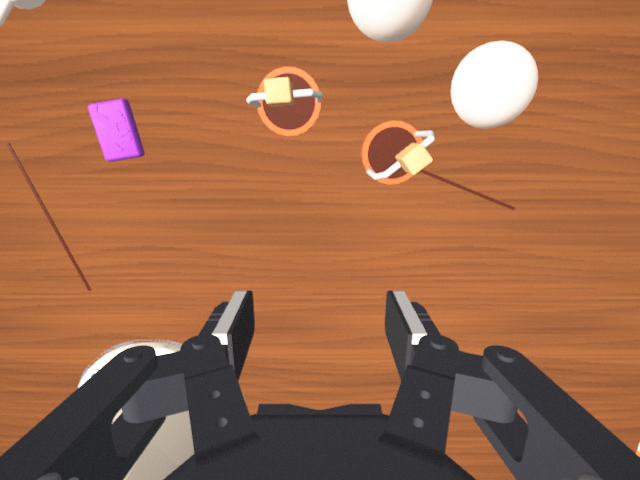

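View pics/p2.png

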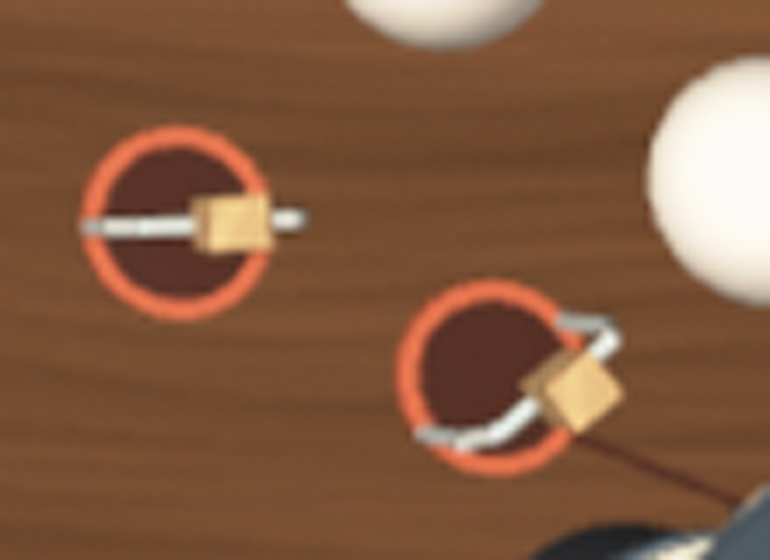

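```bash
cat > pots.py <<'E'
from h import *
BL=np.array([[a*.009,b*.010,z] for a in(-1,1) for b in(-1,1) for z in(.113,.141)])
def blk(r,cen,rad):
    f=r["frame"].astype(int); m=((f[...,1]>135)&(f[...,2]<185)&(f[...,0]-f[...,2]>50)&(f[...,0]-f[...,1]<60)).astype(np.uint8)*255
    k=np.zeros_like(m); cv2.circle(k,(int(cen[0]),int(cen[1])),int(rad),1,-1); m*=k
    cs,_=cv2.findContours(m,cv2.RETR_EXTERNAL,cv2.CHAIN_APPROX_NONE)
    return max(cs,key=cv2.contourArea)[:,0,:]
E
python3 - <<'E'
from pots import *
r=cam("wrist"); t=cam("top"); s=cam("scene")
for cen,e in (((278,90),[[252,100],[318,96]]),((414,159),[[375,176],[430,135]])):
    w=world(r,e,.11); d=w[1]-w[0]; print("bar",w.round(3).tolist(),np.linalg.norm(d)); yaw=np.arctan2(d[1],d[0])-np.pi/2; yaw=(yaw+np.pi/2)%np.pi-np.pi/2
    g=list(world(r,[cen],.141)[0][:2]); print("g",np.round(g,4),"yaw",yaw)
    for n,R0,rad in (("w",r,24),("t",t,12),("s",s,9)):
        try:
            ct=blk(R0,proj(R0,[g+[.13]])[0],rad); b=fit([(R0,ct)],BL,g,yaw,sub=1); print(n,b[0].round(4),round(b[1],2),len(ct))
        except Exception as ex: print(n,ex)
E
```

```text
bar [[0.434, -0.182, 0.11], [0.437, -0.238, 0.11]] 0.05546456873763944
g [ 0.4382 -0.2077] yaw 0.05688696367938206
w [ 0.4382 -0.2061 -0.3159] 4.04 153
t [ 0.4365 -0.2082  0.0363] 0.55 30
s [ 0.4424 -0.2048  0.5497] 1.11 16
bar [[0.371, -0.288, 0.11], [0.406, -0.334, 0.11]] 0.057626237194166784
g [ 0.388  -0.3136] yaw 0.6543294586864103
w [ 0.3878 -0.3164  0.6977] 1.19 85
t [ 0.3862 -0.3207  0.9558] 1.21 31
s [ 0.3866 -0.3166  0.6218] 1.07 25
```

Run:
```python
from h import *
r=cam("wrist"); crop(r,235,50,220,150,3.6,"p3")
```

```text
(no output)
```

View pics/p3.png

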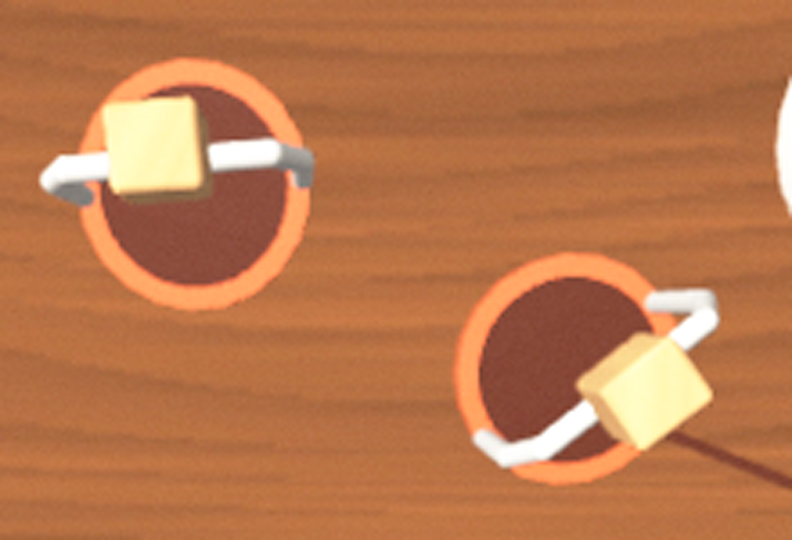

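Pots: pot 1's block top is at (277.5,90.6) with yaw about 0.09, and pot 2's is at (417,158.6) with yaw about 0.69. Before picking, I'll look at the stand's hooks closely.

Run:
```python
from h import *
r=cam("wrist"); print(world(r,[[277.5,90.6],[417,158.6]],.141).round(4).tolist())
t=cam("top"); print("tips top",world(t,[[169.2,235.8],[230,232.6]],.187).round(4).tolist())
bot.reach([.35,.0,.33],qd(np.pi/2,[.35,0,.33]))
p=[.50,.30,.30]; o=qd(np.pi/2,p); bot.reach(p,o)
r=cam("wrist","q1"); s=cam("scene"); crop(s,350,220,110,110,5.4,"q2"); t=cam("top"); 
V=r["view"]; print((-V[:3,:3].T@V[:3,3]).round(3),V[2,:3].round(2),get_obs()["time_s"])
```

```text
[[0.4377, -0.2075, 0.141], [0.3882, -0.3161, 0.141]]
tips top [[0.5633, 0.3525, 0.187], [0.5737, 0.2228, 0.187]]
[0.425 0.3   0.445] [ 0.3   0.   -0.96] 51.0583
```

View pics/q1.png

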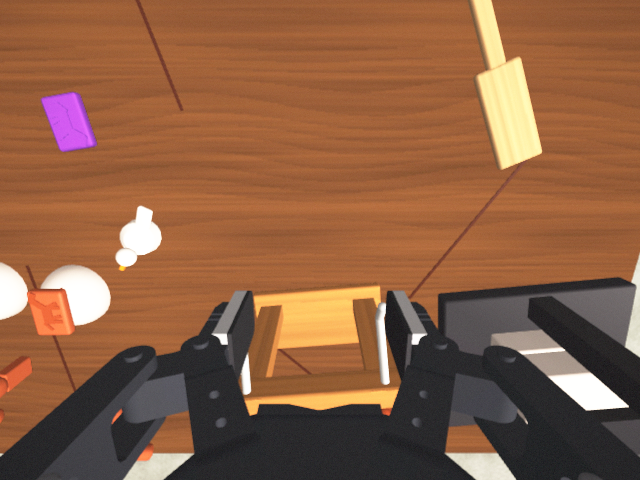

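View pics/q2.png

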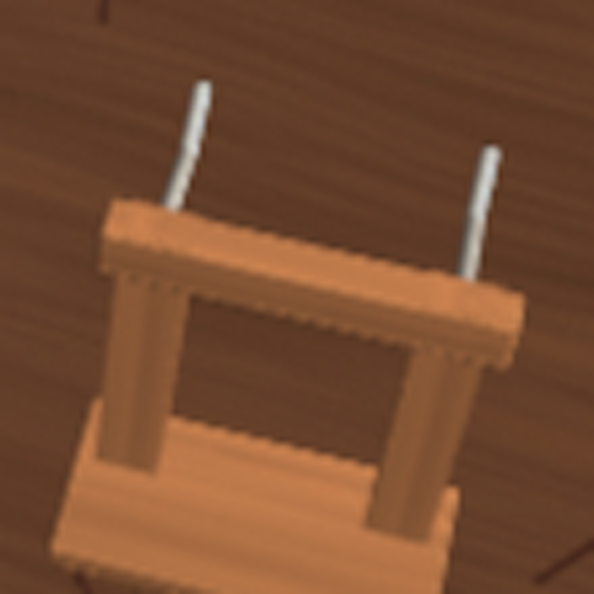

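Run:
```python
from h import *
p=[.47,.29,.30]
for o in q(np.pi/2):
    j=kinematics.solve_ik(p,list(o)); print(None if j is None else np.round(j,2))
    M=R.from_quat(o).as_matrix()
    if M[0,0]<0 and j is not None: bot.reach(p,list(o)); print("went")
r=cam("wrist","q3"); V=r["view"]; print((-V[:3,:3].T@V[:3,3]).round(3),get_obs()["time_s"])
crop(r,200,0,240,180,3.3,"q4")
```

```text
[ 0.55  0.18  1.71 -0.    1.26 -1.02]
[ 0.55  0.18  1.71 -0.    1.26  2.12]
went
[0.546 0.291 0.445] 53.7667
```

View pics/q3.png

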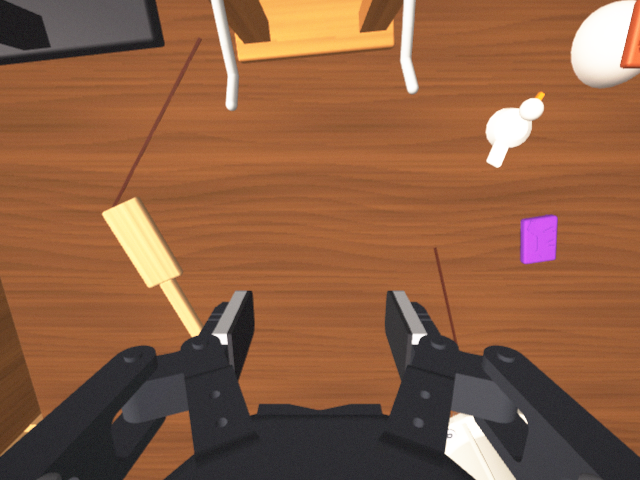

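View pics/q4.png

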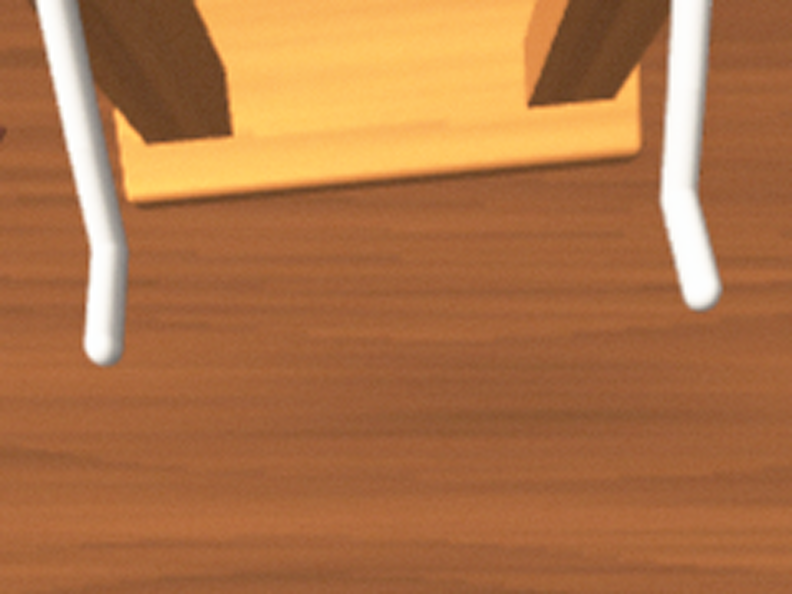

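Run:
```python
from h import *
r=cam("wrist")
tp=world(r,[[231.2,105.2],[412.7,88.8]],.185)[:,:2]; el=world(r,[[233,75.8],[406.1,58.5]],.169)[:,:2]
print("tips",tp.round(4).tolist(),np.linalg.norm(tp[0]-tp[1]),"elb",el.round(4).tolist(),np.linalg.norm(el[0]-el[1]))
for a in (tp,el):
    d=a[0]-a[1]; print("yaw",np.arctan2(-d[0],d[1]))
print((el-tp).round(4))
```

```text
tips [[0.5663, 0.3544], [0.5772, 0.2249]] 0.12989496904231315 elb [[0.588, 0.3554], [0.5995, 0.2274]] 0.12848846664627855
yaw 0.08368102460629767
yaw 0.09023632626379283
[[0.0216 0.001 ]
 [0.0224 0.0025]]
```

Hook 1 rests at about (0.586, 0.355) and hook 2 at (0.597, 0.225), with stand yaw about 0.083. The 130 mm tip spacing checks out. Grasping pot 1.

```bash
cat > pot.py <<'E'
from h import *
def pick(x,y,yaw,tag):
    p=[x,y,.26]; o=qd(yaw+np.pi/2,p); bot.reach(p,o); hand.move_gripper(.055,40)
    bot.servo_line([x,y,.16],o,.15); cam("wrist",tag+"a"); bot.servo_line([x,y,.120],o,.08); print(get_obs()["wrist_force"].round(1))
    hand.move_gripper(.0,40); print("w",get_obs()["gripper_width"],get_obs()["wrist_force"].round(1))
    bot.servo_line([x,y,.17],o,.1); bot.dwell(.2); cam("wrist",tag+"b"); print("w",get_obs()["gripper_width"],get_obs()["wrist_force"].round(2),get_obs()["time_s"],get_obs()["joint_pos"].round(2))
E
python3 - <<'E'
from pot import *
p=[.42,.0,.33]; bot.reach(p,qd(np.pi/2,p))
pick(.4365,-.2086,.08,"r1")
s=cam("scene"); crop(s,200,110,130,100,6,"r1s")
E
```

```text
[0.4 0.2 1.1]
w 0.018688278475891475 [0.8 0.7 6. ]
w 0.018713553355696057 [ 0.58  0.22 -2.16] 58.8833 [-0.45  0.2   1.99 -0.    0.95  1.04]
```

View pics/r1b.png

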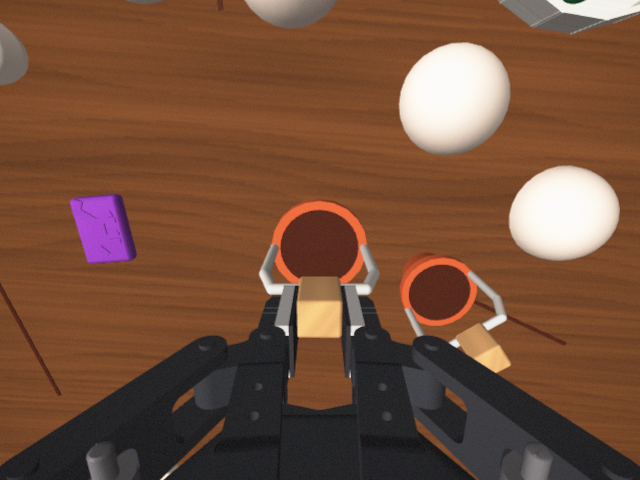

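View pics/r1s.png

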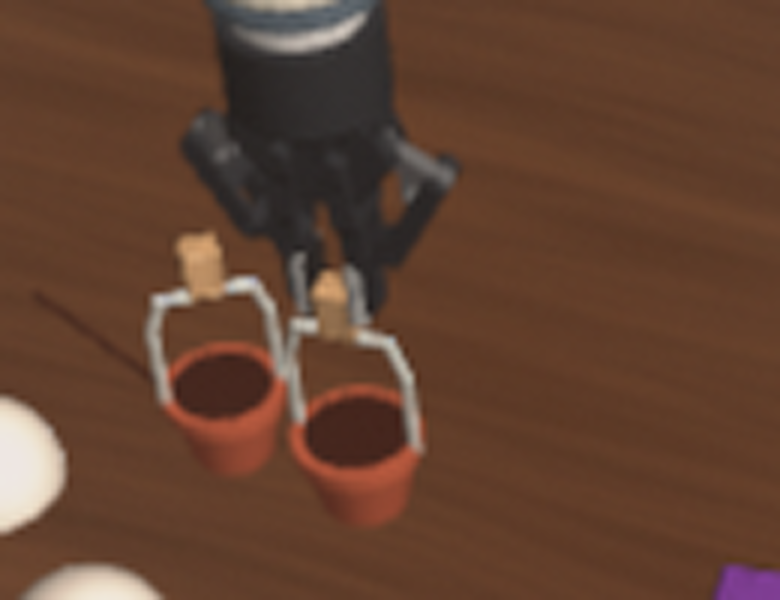

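Pot 1 is held upright: 2.2 N, about 200 g. I'll bring it in front of hook 1.

```bash
cat >> pot.py <<'E'
YS=.083; U=np.array([np.cos(YS),np.sin(YS)])
def tohook(h,tag,back=.085):
    h=np.array(h); g=get_obs()["position"]; bot.servo_line([g[0],g[1],.31],None,.2)
    p=[.46,.0,.33]; bot.reach(p,qd(YS+np.pi/2,p))
    a=h-back*U; p=[a[0],a[1],.31]; o=qd(YS+np.pi/2,p); bot.reach(p,o)
    bot.servo_line([a[0],a[1],.208],o,.2); print(get_obs()["joint_pos"].round(2),get_obs()["gripper_width"],get_obs()["time_s"])
    cam("wrist",tag+"w"); s=cam("scene"); crop(s,340,180,130,110,6,tag+"s"); t=cam("top"); crop(t,140,170,130,110,6,tag+"t")
E
python3 - <<'E'
from pot import *
tohook([.5862,.3546],"s1")
E
```

```text
[ 0.6   0.35  1.68 -0.    1.11 -1.05] 0.019293550479681405 63.4583
```

View pics/s1w.png

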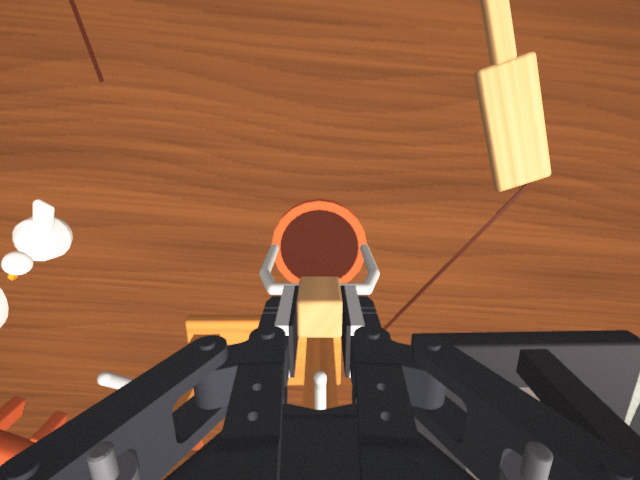

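View pics/s1s.png

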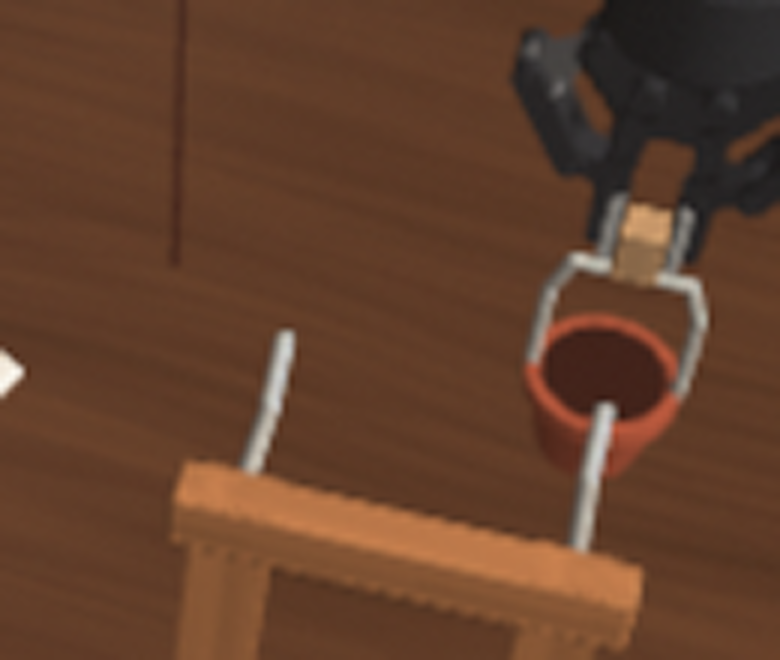

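The hook tip at (320,378) is in line with the block at x = 320. Moving in over the tip, then lowering with force checks.

```bash
cat >> pot.py <<'E'
def inward(h,tag,z=.208):
    h=np.array(h); f0=get_obs()["wrist_force"]
    for b in (.06,.045,.03,.02,.01,.0):
        a=h-b*U; bot.servo_line([a[0],a[1],z],None,.1); f=get_obs()["wrist_force"]-f0
        if np.linalg.norm(f)>4: print("force at",b,f); return False
    print("in",f.round(2)); cam("wrist",tag+"w"); s=cam("scene"); crop(s,340,180,130,110,6,tag+"s"); return True
def lower(h,tag,z0=.208,zmin=.179):
    f0=get_obs()["wrist_force"]; z=z0-.012
    while z>zmin:
        bot.servo_line([h[0],h[1],z],None,.06); f=get_obs()["wrist_force"]-f0
        if f[2]>1.7 or np.linalg.norm(f)>5: break
        z-=.0015
    print("z",z,f.round(2),get_obs()["position"].round(4)); cam("wrist",tag+"w"); s=cam("scene"); crop(s,340,180,130,110,6,tag+"s")
E
python3 - <<'E'
from pot import *
h=[.5862,.3546]
if inward(h,"t1"): lower(h,"u1")
E
```

```text
in [-0.08 -0.06  0.46]
z 0.19149999999999998 [0.62 1.24 2.09] [0.5862 0.3546 0.1914]
```

View pics/u1w.png

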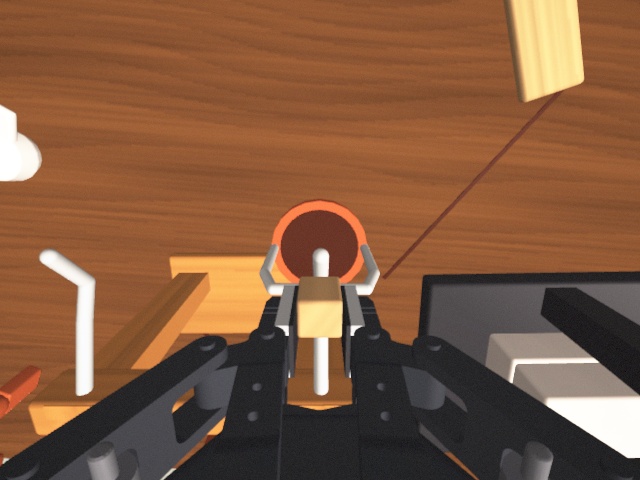

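View pics/u1s.png

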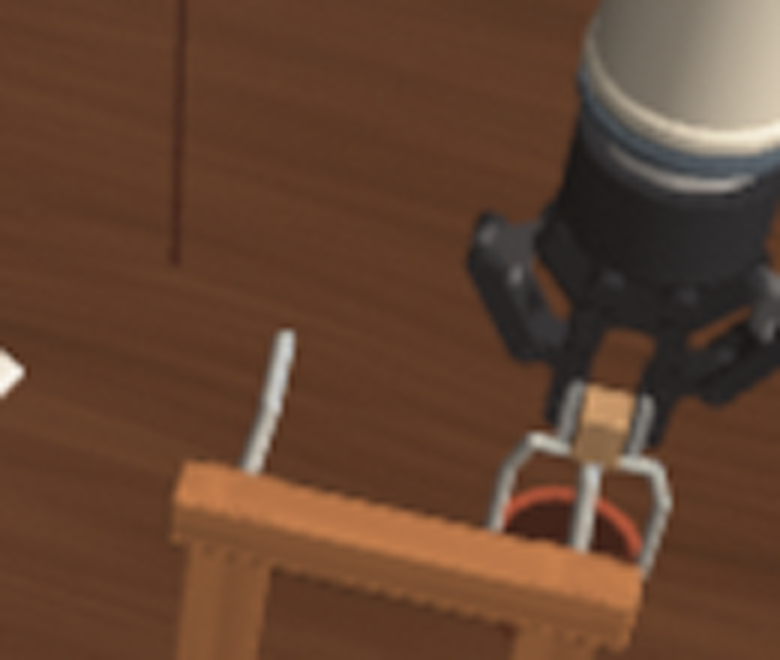

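It touched 7 mm high, so the bar is probably on the rear slope. Measuring the tip-to-bar distance.

Run:
```python
from h import *
r=cam("wrist"); crop(r,240,200,160,130,5,"u2"); a=world(r,[[320.5,256]],.185)[0]; b=world(r,[[320,289]],.181)[0]; print(a,b,(b-a)*1e3)
```

```text
[0.56670128 0.35456055 0.185     ] [0.58586534 0.35593889 0.181     ] [19.16405911  1.37833442 -4.        ]
```

View pics/u2.png

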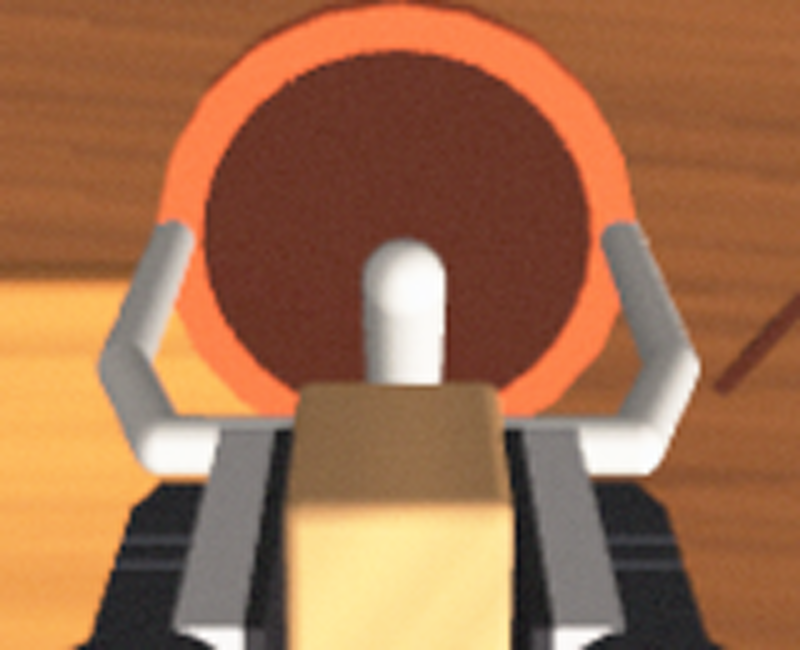

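Run:
```python
from pot import *
h=np.array([.5862,.3546])
def st(n,a,z):
    bot.servo_line([a[0],a[1],z],None,.05); bot.dwell(.15); print(n,get_obs()["wrist_force"].round(2),get_obs()["position"].round(4),get_obs()["gripper_width"])
st("here",h,.1914)
st("up",h,.194)
for b in (-.004,.004):
    st(b,h-b*U,.194); st(b,h-b*U,.1914); st(b,h-b*U,.194)
```

```text
here [-0.1  -0.33 -1.6 ] [0.5862 0.3546 0.1914] 0.019190004874746914
up [-0.9   0.07 -2.34] [0.5862 0.3546 0.194 ] 0.01895320569128313
-0.004 [ 0.29  0.79 -1.88] [0.5902 0.3549 0.1939] 0.01920874290365397
-0.004 [ 0.37  0.45 -1.84] [0.5902 0.355  0.1914] 0.018820944290519646
-0.004 [-0.17  0.1  -1.91] [0.5902 0.3549 0.194 ] 0.01895023333135525
0.004 [-0.04 -0.11 -2.69] [0.5823 0.3543 0.1941] 0.01876333294449521
0.004 [ 0.55 -0.62 -2.05] [0.5823 0.3543 0.1914] 0.019057401436062996
0.004 [-0.18  0.25 -2.56] [0.5821 0.3542 0.194 ] 0.019059256468946437
```

That was a false trigger from sensor noise: the full weight is still on the gripper. I'll keep lowering, with a settled reading at each step.

```bash
cat >> pot.py <<'E'
def lower(h,tag,z0=.192,zmin=.1785):
    z=z0
    while z>zmin:
        bot.servo_line([h[0],h[1],z],None,.06); fs=[]
        for _ in range(4): bot.dwell(.05); fs.append(get_obs()["wrist_force"])
        f=np.mean(fs,0); print(round(z,4),f.round(2))
        if f[2]>-.3: break
        z-=.0015
    cam("wrist",tag+"w"); s=cam("scene"); crop(s,340,180,130,110,6,tag+"s"); print(get_obs()["time_s"])
E
python3 - <<'E'
from pot import *
h=np.array([.5862,.3546]); bot.servo_line([h[0],h[1],.194],None,.05); lower(h,"u3")
E
```

```text
0.192 [-0.25 -0.   -2.04]
0.1905 [ 0.36  0.18 -1.62]
0.189 [ 0.24  0.28 -1.78]
0.1875 [ 0.53 -0.24 -1.37]
0.186 [4.1  0.49 1.7 ]
72.5667
```

View pics/u3w.png

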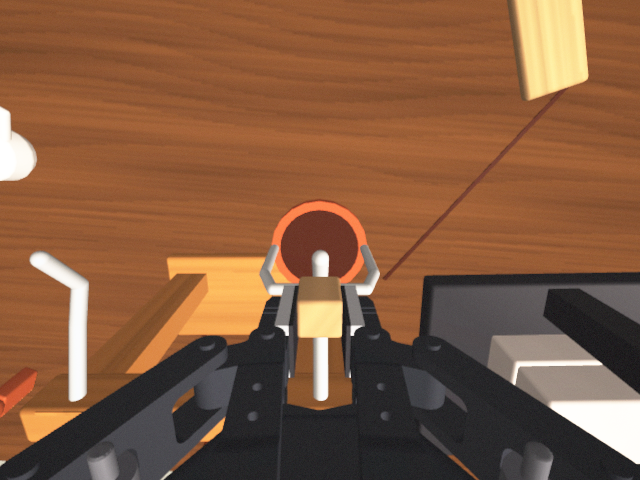

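View pics/u3s.png

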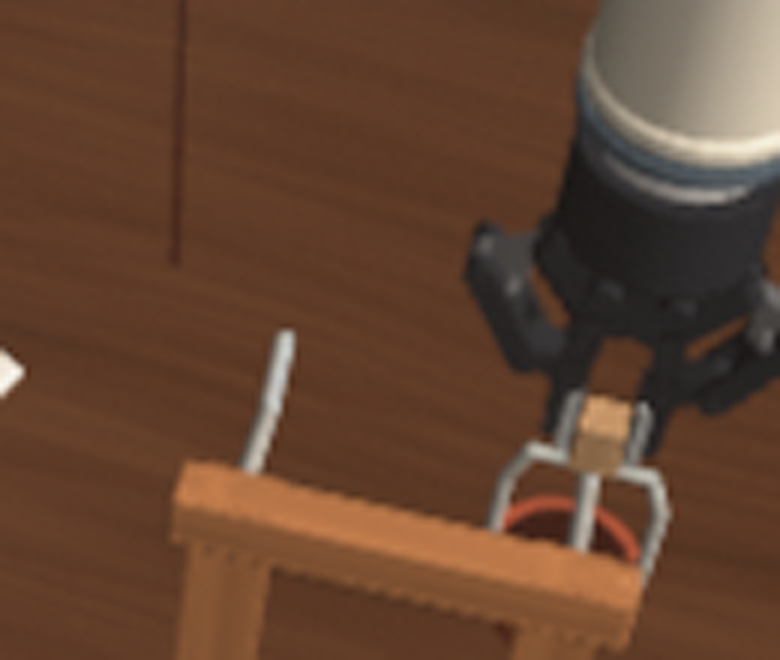

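Contact at 0.186 with a +x push means the bar is on the front slope, about 2–3 mm short of the valley. Shifting in and settling.

Run:
```python
from pot import *
h=np.array([.5862,.3546]); bot.servo_line([h[0],h[1],.1885],None,.05); h=h+.0028*U; bot.servo_line([h[0],h[1],.1875],None,.05); lower(h,"u4",z0=.186)
```

```text
0.186 [ 0.21 -0.06 -1.83]
0.1845 [ 0.97  0.12 -0.14]
74.0667
```

It's seated at 0.1845, as expected (0.184), with little side force. Releasing.

```bash
cat >> pot.py <<'E'
def release(tag):
    p=get_obs()["position"]; hand.move_gripper(.03); hand.move_gripper(.055); bot.dwell(.2); bot.servo_line([p[0],p[1],.30],None,.1)
    a=p[:2]-.10*U; bot.servo_line([a[0],a[1],.30],None,.2); cam("wrist",tag+"w"); s=cam("scene"); crop(s,340,180,130,110,6,tag+"s"); print(get_obs()["time_s"])
E
python3 - <<'E'
from pot import *
release("v1")
E
```

```text
76.9583
```

View pics/v1w.png

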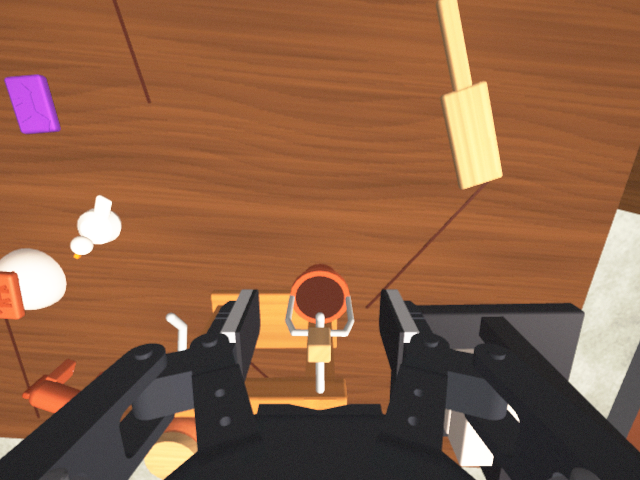

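View pics/v1s.png

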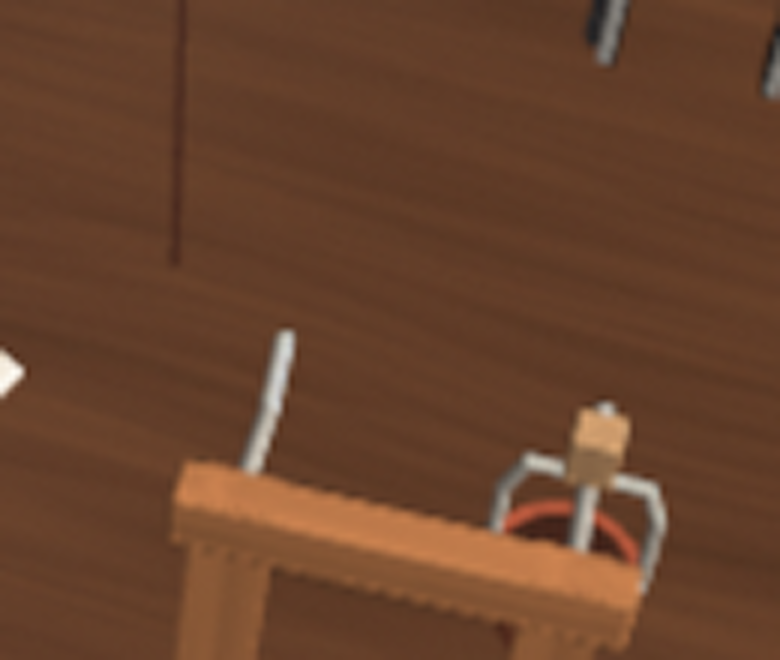

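Pot 1 hangs on hook 1. Now pot 2.

Run:
```python
from pot import *
p=[.44,.0,.33]; bot.reach(p,qd(np.pi/2,p))
p=[.33,-.28,.27]; bot.reach(p,qd(np.pi/2,p)); r=cam("wrist","w1"); crop(r,290,70,220,150,3.6,"w2"); print(proj(r,[[.3869+.0013,-.3176+.0015,.141]]))
```

```text
[[366.77296936 159.20387279]]
```

View pics/w2.png

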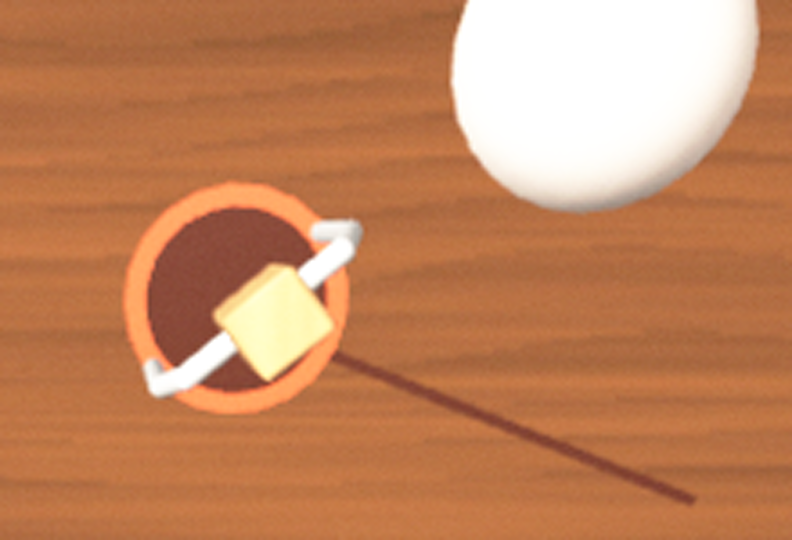

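The block centre is at (366.4,159.4) against a predicted (366.8,159.2), so it is undisturbed. Picking.

Run:
```python
from pot import *
pick(.3869,-.3176,.69,"x1")
tohook([.5969+.0028*U[0],.2250],"x2")
```

```text
[-0.2 -0.4  0.4]
w 0.01887818185926944 [ 0.  -0.3  4.8]
w 0.018932244287530528 [-0.38 -0.16 -2.1 ] 84.1333 [-0.69  0.23  1.95  0.    0.96  0.19]
[ 0.4   0.27  1.79 -0.    1.07 -1.26] 0.019089575680480354 89.2167
```

View pics/x2w.png

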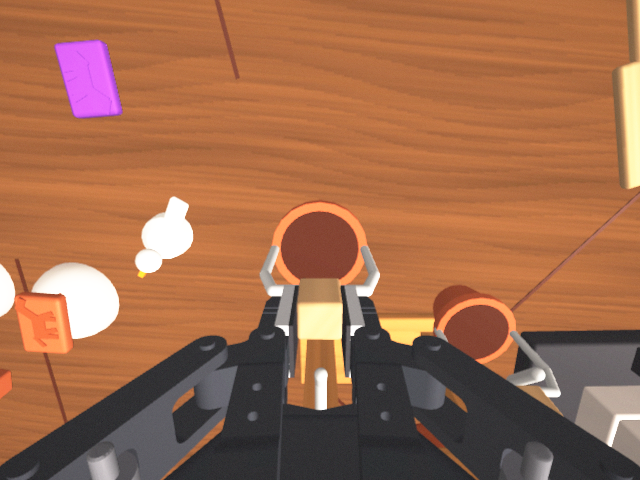

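View pics/x2s.png

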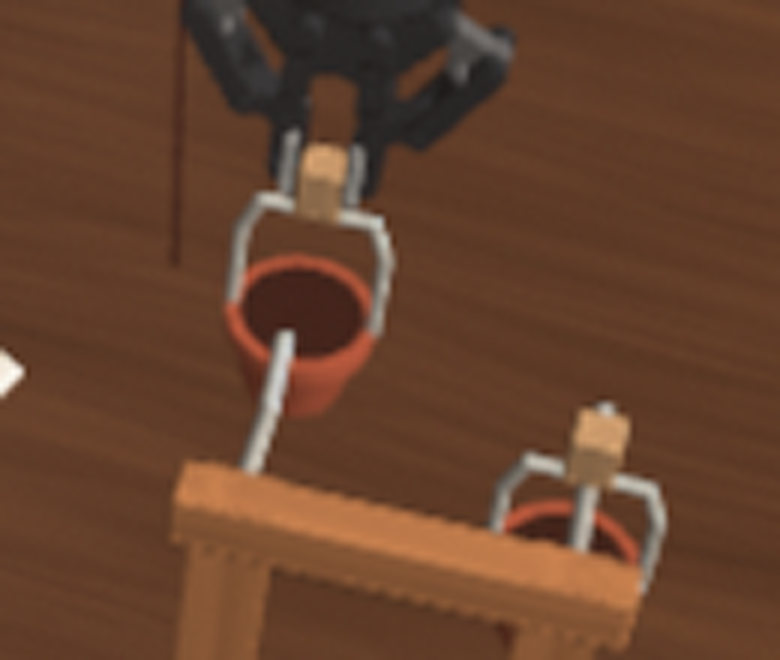

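Hook 2's tip at (321,375) is aligned with the block. Moving in and lowering.

Run:
```python
from pot import *
h=np.array([.5997,.2250])
if inward(h,"y1"):
    bot.servo_line([h[0],h[1],.193],None,.06); lower(h,"y2",z0=.189)
```

```text
in [-0.01 -0.35 -1.15]
0.189 [ 0.21 -0.06 -2.1 ]
0.1875 [-0.42 -0.1  -1.71]
0.186 [-0.14 -0.21 -1.62]
0.1845 [ 0.18  0.34 -0.73]
0.183 [3.52 0.18 2.16]
93.9667
```

View pics/y2w.png

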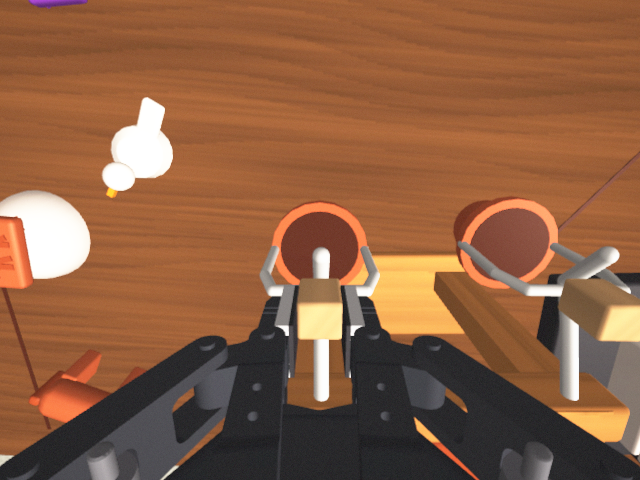

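It's seated at about 0.184. I'll ease up to relieve the preload, release, then check everything.

Run:
```python
from pot import *
h=np.array([.6005,.2251]); bot.servo_line([h[0],h[1],.1842],None,.05); bot.dwell(.2); print(get_obs()["wrist_force"].round(2))
release("z1")
p=[.40,.05,.30]; bot.reach(p,qd(np.pi/2,p)); bot.dwell(.5)
cam("top","zt"); cam("scene","zs"); cam("wrist","zw"); print(get_obs()["time_s"])
from rel import rel
for g in ([.644,-.05],[.6365,-.1675]):
    try: list(rel([("scene",22,45,28),("top",26,45,30)],g,.02,.053,g))
    except Exception as e: print(e)
```

```text
[1.   0.24 1.19]
97.3083
98.7583
scene plaque [ 0.6412 -0.0504 -0.014 ] 0.57 dome [ 0.6427 -0.0498] 0.39 51 diff mm [-1.4 -0.6]
top plaque [ 0.6441 -0.0497  0.0045] 0.49 dome [ 0.6448 -0.0495] 0.45 71 diff mm [-0.7 -0.2]
scene plaque [ 0.634  -0.1694 -0.0121] 0.45 dome [ 0.6352 -0.1679] 0.39 55 diff mm [-1.2 -1.4]
top plaque [ 0.6367 -0.1678 -0.0164] 0.43 dome [ 0.6369 -0.1676] 0.39 76 diff mm [-0.2 -0.2]
```

View pics/zs.png

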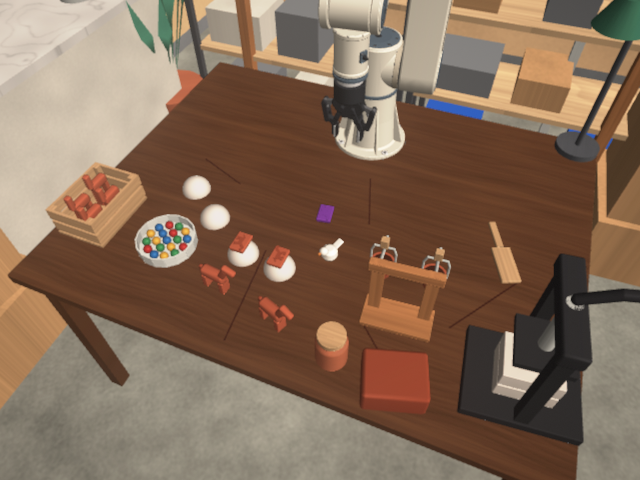

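View pics/zt.png

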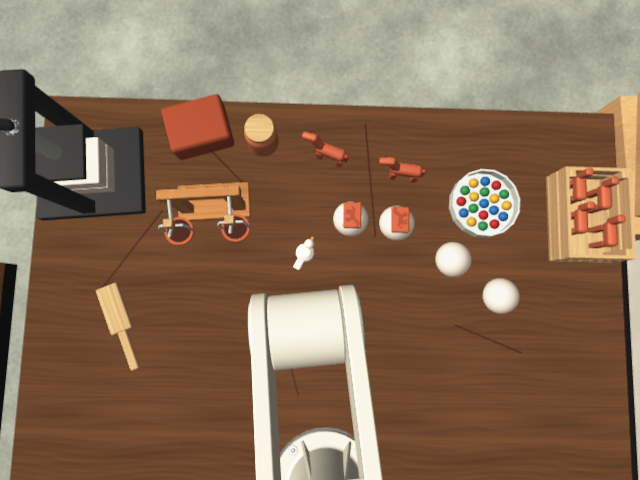

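View pics/z1s.png

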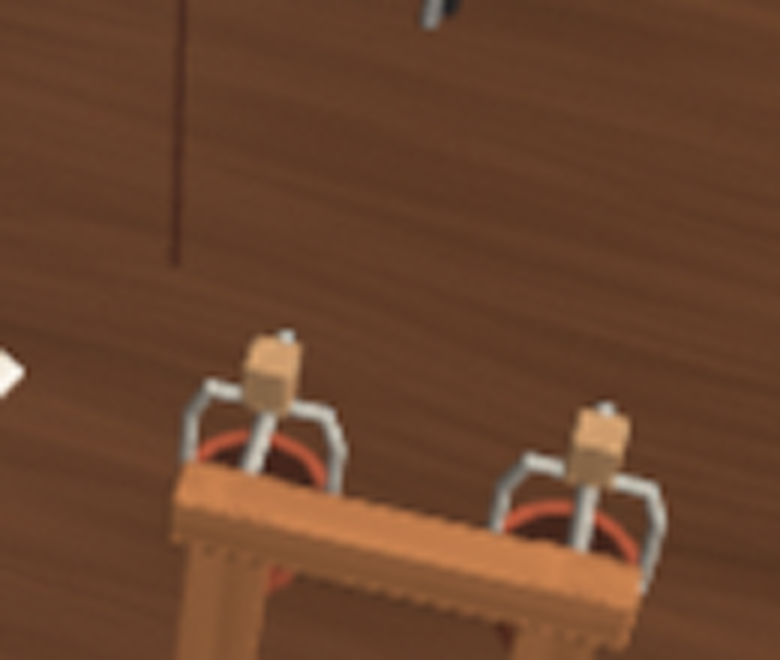

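Everything is in place and the other objects look unmoved. One stillness check, then I'll hand in.

Run:
```python
from h import *
a=cam("scene")["frame"].astype(int); bot.dwell(1.5); b=cam("scene")["frame"].astype(int); d=np.abs(a-b).max(2); print("changed px",(d>30).sum(), np.argwhere(d>30)[:5].tolist(), get_obs()["time_s"])
if (d>30).sum()<20: hand_in(); print("handed in")
```

```text
changed px 0 [] 100.5583
the job is handed in; nothing more can be done
handed in
```

I set out both red plaques and hung both pots, then handed the job in at about 100.6 s of the 210 s allowed. Only two plaques were on the bench.

**Plaques:** each lies on its own dome, and they look level in the last pictures. I regrasped the first one once to move it about 1.4 mm closer to the crown.
- **Wrist and top cameras:** these put both plaques within about 1.2 mm of the crowns.
- **Scene camera:** this disagreed a little, reading 1.5–1.8 mm off. That would mean at most about 3° of tilt.

**Pots:** one hangs on each hook with its bar in the valley of the hook, and both were let go. The bars came to rest at the expected height.

**Problems along the way:**
- The first two attempts to grasp a plaque missed. The fingertips stood further back from the tool point than I had assumed, and once they rested on the plaque's top with about 5 N.
- The first pot touched the front slope of its hook with about 4 N sideways before I moved it in.

**Last checks:** two scene pictures 1.5 s apart showed no change. The horses, pigeon whistle, paddle, pan and purple plaque looked unmoved, and the gripper was clear of everything.

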